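# Refit the thrust washer and retaining clip on a sculptor's turntable

### The arm

A 7-joint arm with a two-finger parallel gripper is mounted at the origin on the work surface. World frame = base frame: x ahead of the robot, y to its left, z up, the work surface at z = 0. Lengths are in mm, angles in rad, forces in N, time in s.
With the tool pointing down it reaches from about 400 to 875 mm from the base axis. Payload 19.3 kg.
Tool frame: the origin (TCP) lies at the centre of the arm's flange, where the gripper is bolted on; the fingertips stand 173 mm ahead of it and the grasp point (between the pads) lies manip.grasp_offset ahead of it (manip.grasp_offset is the distance from the TCP to the grasp point, in mm); z points along the fingers, y is the direction in which the jaws open and shut (so a half turn about z gives the same grasp; the last joint's range is limited). The gripper opens to 85 mm and grips with 20 to 120 N. Pads are 22 mm wide; open, the fingers measure 114 mm over their backs; the gripper's body (76 mm by 85 mm) begins 54 mm behind the grasp point. The pads swing forward as they close: fully open they stand 13 mm farther back than shut.
Start: joints at [-1.271, 0.521, -0.036, 1.599, 0.021, 1.021, -0.113], TCP at [225.912, 582.738, 404.691] pointing down, gripper open.
Joint ranges: [-2.91, 2.91], [-0.3, 2.13], [-1.5, 1.42], [0.17, 2.43], [-1.26, 4.41], [0.16, 1.93], [-2.52, 2.52]. Speed limits (rad/s): [1.89, 1.89, 2.39, 2.39, 3.01, 3.01, 3.01].

### API

Orientations are given as a unit quaternion [x, y, z, w].
In Python, from cell import telemetry, optics, job_done, manip gives the robot as it stands. The module is installed in compiled form; this text tells all that it offers.
- The arm moves only by the tool move_arm, never from a script. Its argument "series" is a list that holds one entry, the list of rows, each a list of 6 numbers: the shift along the tool's x, y, z in units of 30 mm (1.0 is 30 mm), then the turn, a rotation vector about the tool's x, y, z in units of 5 degrees (1.0 is 5 degrees). A call has 1 to 12 rows; each row shifts and turns the commanded pose from where the row before left it, along the tool's axes as they then stand; what a row does not reach is not made up. A row lasts 1/12 s, in which the tool goes at most 41.7 mm and 7.16 degrees, less where a joint would pass 70% of its speed; a pose out of reach is approached as far as the arm can. A call is refused whole if a number of a shift passes 1 or a number of a turn 1, either way. A call with a gripper value outside its range is refused whole. "gripper" is the finger opening in mm, from 0 to 85.4, set as the call begins (left out, the last holds). The fingers move at their own pace and stop on an object; the grip force is fixed at half the most. Time passes only in rows, so rows that do not move let the fingers close. It gives the time, the measured TCP pose, the force and the opening at its end, in the units of the state.
- telemetry.read_state(): the state, without advancing time (a new reading comes with each control period).
- optics.read_camera(name): name is "side" or "top"; returns a dict with "color" (480x640x3 uint8, red, green, blue), "fovy" (degrees; the focal length in pixels is half the picture's height over the tangent of half this angle, whatever the lens; pixels are square), "cx", "cy" (the principal point, pixels), "world_to_cam" (4x4, takes a point from world to camera coordinates). Camera axes: x right, y up, looking along -z (the intrinsics and any distortion apply to the point x, -y, -z); pixel columns grow to the right and rows downward; lengths in mm; the calibration is good to about 2 mm. A picture is of the moment at which its call begins. There is no depth.
- job_done(): hands the job in, once; it reports no verdict.
Trained networks look in the newest picture that a camera, given by its name, has taken for a name from the list of things; names that differ only in an ending like _2 or _b are one class to them, and where a whole thing is asked for, a point or a joint stands for the part that bears it (a point fixed in the world has none). Each returns a list of dicts, best first, with "confidence" (0 to 1); they miss things now and then, are a little off and sometimes report something else, mostly with a low value. They report only what shows in the picture. A call takes as long as a camera call.
- optics.boxes_of(camera, label): "xyz" ([x, y, z] in mm, in world coordinates, good to about 4 mm: the middle of the surface that is visible of it).
The state is a dict: "t": time; "joint_pos": joint angles; "dq": joint speeds; "joint_torque": joint torques, N m; "ee_pos": TCP position; "orientation": TCP orientation; "force": force on the tool from outside, world axes, zero at the start; "torque": the same for the moment, N m; "gripper_width": finger opening in mm.
Only numpy, scipy, OpenCV 4.12 (cv2) and the standard library are available. Lean on these libraries where they do the work, as an engineer would, in place of code of your own. Each camera call takes 0.05 s, during which the arm holds its last target.

### The job

The sculptor's turntable lies face down on its foam pad for reassembly: put the brass thrust washer over the end of its spindle, flat on the hub, then push the open retaining clip sideways into the spindle's groove, on top of the washer, until it snaps over and is fully home. Push by feel, because the turntable gives on the foam: 20 N is plenty and 30 N is forcing it. Let go of everything and leave the other things on the bench where they are.

Things in the scene. Friction and masses are not known exactly. Their poses are not given: they have to be found in the camera images.
- pad: Grey foam pad under the turntable, 280 x 280 x 40 mm, fixed to the bench. Origin: centre of its underside. The turntable on it is not clamped: it yields sideways about 5.5 mm for each 10 N of push, does not turn or tip, and springs back.
- turntable: Sculptor's turntable lying face down: aluminium disc (240 mm across, 10 mm thick) on the pad, dark cast foot on top: a hub and three low arms 120 degrees apart with upright feet (28 mm across, 100 mm from the axis). Origin: centre of the disc's lower face; z up along the spindle, x along one arm. Heights above it: arms' ribs 55 mm, hub face 70, spindle end 89, feet 94.
- hub (a point): Centre of the hub's flat top face (42 mm across), on the spindle's axis, 110 mm above the bench. The washer's underside is to rest here. The round steel spindle stands 19 mm out of this face.
- spindle_end (a point): Top of the spindle, on its axis, 129 mm above the bench. The spindle is 28 mm in diameter; its last 4 mm taper to 21 mm.
- groove (a point): Point on the spindle's axis 4 mm above the hub's face: level with the top of the fitted washer, where the clip's underside is to lie. The groove goes all round, from 2.5 to 9.5 mm above the hub's face, bottom diameter 22 mm. Over the fitted washer 5.5 mm of its width stay open for the 4 mm clip.
- washer: Brass thrust washer, a flat ring 46 mm outside, 31 mm bore, 4 mm thick, lying flat on the bench. Origin: centre of its underside, z up.
- clip: Open dark steel retaining clip, 4 mm thick, lying flat on the bench, a squat U with a broad back. Origin: centre of its bore, on the underside; x points out of the open mouth (the way it is pushed on; any side of the spindle will do), z up. Two springy arms, within 22 mm of the x axis, run forward to round tips (radius 3 mm) at x = 3, y = +-12.7 mm; do not squeeze them.
- clip_back (a point): Middle of the clip's back, a straight bar to grip across y or press on: 14 mm along x (from -26 to -12 mm of the clip's origin), 52 mm along y, 4 mm thick. The point is at mid thickness, 19 mm behind the origin.
- clip_lug: Small middle lug on the clip's back, part of the clip; origin at the clip's x = -12.5 mm, front face at x = -11 mm. Pushed on, the tips meet the groove with the clip's origin 9 mm short of the axis, resist with up to about 15 N until some 4 mm short, then snap over, and the lug stops it dead with its origin on the spindle's axis.
- spatula: Bystander: a spatula with a wooden handle, about 280 mm long, lying on the bench.
- grease: Bystander: a closed grey tin, 60 mm across, 55 mm tall, standing on the bench. Origin: centre of its underside.
- maquette: Bystander: a small egg-shaped plaster form on a round foot, 60 mm across, 113 mm tall, standing on the bench. Origin: centre of its underside.

How it is judged:
By the outcome, as a careful person would: the job done as asked, in the order asked, and still so for the second after the job is handed in, with the robot touching nothing.
It also fails if it takes over 72 s, if anything falls off the work surface, if the arm or the gripper's body presses on something with over 40 N, if the wrist force passes 120 N, or if a joint passes its speed limit or range.

## Working session

There is one attempt and no reset: what is moved stays moved. The work goes in short steps, Python scripts to look and compute and a tool call to move; the robot and the scene stay as the last step left them, time stands still between calls to the robot, and variables do not carry over. Pictures are saved under pics/ and viewed, and the job is handed in when it is done.

Besides the shell and the picture viewer there is one more tool, called after "Request:" as a command line: name --argument value ..., lists and objects as JSON in quotes. move_arm: Moves the arm, as the interface text tells. Its arguments: {"type":"object","properties":{"series":{"type":"array","items":{"type":"array","items":{"type":"array","items":{"type":"number"}}}},"gripper":{"type":"number"}},"required":["series"]}

```bash
mkdir -p pics; ls; cat > h.py <<'E'
import numpy as np, cv2
from cell import telemetry, optics, job_done, manip
def snap(n,f):
    c=optics.read_camera(n); cv2.imwrite('pics/'+f,cv2.cvtColor(c['color'],cv2.COLOR_RGB2BGR)); return c
def proj(c,p):
    q=c['world_to_cam']@np.append(p,1.); f=240/np.tan(np.radians(c['fovy'])/2)
    return c['cx']+f*q[0]/-q[2], c['cy']-f*q[1]/-q[2]
def ray(c,u,v,z):
    f=240/np.tan(np.radians(c['fovy'])/2); W=np.array(c['world_to_cam']); R=W[:3,:3]; o=-R.T@W[:3,3]
    d=R.T@np.array([(u-c['cx'])/f,-(v-c['cy'])/f,-1]); return o+d*(z-o[2])/d[2]
E
python3 - <<'E'
from h import *
print(telemetry.read_state(), manip.grasp_offset)
for n in('top','side'):
    c=snap(n,n+'0.png'); print(n,{k:v for k,v in c.items() if k!='color'})
    for l in ['turntable','hub','spindle_end','groove','washer','clip','clip_back','clip_lug','spatula','grease','maquette','pad']:
        print(l,[(np.round(d['xyz'],1).tolist(),round(d['confidence'],2)) for d in optics.boxes_of(n,l)[:2]])
print(telemetry.read_state()['t'])
E
```

```text
pics
{'t': 0.0, 'joint_pos': array([-1.27117124,  0.52200427, -0.0363084 ,  1.60000829,  0.02121787,
        1.02112812, -0.11279208]), 'dq': array([ 0.00042649,  0.00101074, -0.00015922,  0.00157713,  0.0010313 ,
       -0.002504  , -0.00056091]), 'joint_torque': array([ 2.90063263e-04, -9.27114701e+01,  1.97947159e+00, -3.69944608e+01,
        1.77066098e-02,  7.71265535e-03, -4.01704244e-05]), 'ee_pos': array([225.88750784, 582.59371731, 404.13181205]), 'orientation': array([ 1.83865045e-01,  9.82951325e-01, -5.78937663e-04, -5.27997638e-05]), 'force': array([ 0.40302237, -0.65807032,  0.24909666]), 'torque': array([-0.0376854 , -0.02331659,  0.01499616]), 'gripper_width': 85.19071280569659} 154.70000000000002
top {'fovy': 51.623693522555016, 'cx': 313.49069584662806, 'cy': 229.5161493427305, 'world_to_cam': array([[-2.61507491e-02, -9.99463614e-01, -1.97134985e-02,
         1.40467847e+01],
       [ 9.84433115e-01, -2.91760779e-02,  1.73321085e-01,
        -5.96660131e+02],
       [-1.73803281e-01, -1.48741445e-02,  9.84668055e-01,
        -1.30234309e+03],
       [ 0.00000000e+0
[... 858 characters left out ...]
,
       [ 0.00000000e+00,  0.00000000e+00,  0.00000000e+00,
         1.00000000e+00]])}
turntable [([561.9, -58.6, 51.5], 0.72), ([425.7, -399.3, 54.5], 0.72)]
hub [([563.0, -60.7, 49.6], 0.88)]
spindle_end [([564.4, -63.8, 50.8], 0.88), ([553.9, -22.7, 49.2], 0.4)]
groove [([565.5, -62.8, 45.3], 0.74)]
washer [([520.3, 341.5, 6.3], 0.78)]
clip [([426.6, 209.4, 4.8], 0.54)]
clip_back [([423.6, 208.2, 2.2], 0.61)]
clip_lug [([426.5, 211.1, 6.9], 0.36), ([561.3, -60.9, 50.6], 0.27)]
spatula [([612.8, 390.5, 6.5], 0.95)]
grease [([754.8, 235.8, 45.2], 0.64), ([422.1, 210.2, 7.2], 0.26)]
maquette [([425.5, -399.0, 55.1], 0.87), ([425.9, 209.3, 0.9], 0.72)]
pad [([553.5, -19.4, 47.2], 0.87)]
1.3
```

View pics/top0.png

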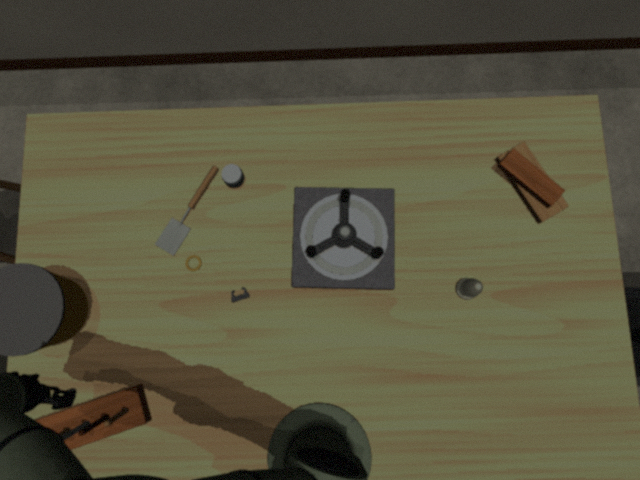

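View pics/side0.png

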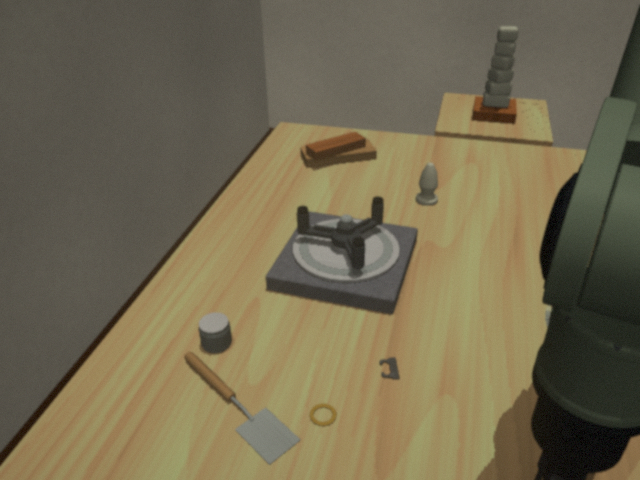

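```bash
python3 - <<'E'
import cv2,numpy as np
t=cv2.imread('pics/top0.png');s=cv2.imread('pics/side0.png')
def z(i,x,y,w,h,k):return cv2.resize(i[y:y+h,x:x+w],None,fx=k,fy=k,interpolation=cv2.INTER_CUBIC)
a=np.hstack([z(t,180,243,80,70,5),z(t,305,180,80,70,5)])
b=np.hstack([z(s,295,350,110,80,3.6363),z(s,285,190,110,80,3.6363)])
b=cv2.resize(b,(800,int(b.shape[0]*800/b.shape[1])))
o=np.vstack([a,b])[:600]; o=np.clip(o*1.5,0,255).astype(np.uint8); cv2.imwrite('pics/z0.png',o);print(o.shape)
E
```

```text
(600, 800, 3)
```

View pics/z0.png

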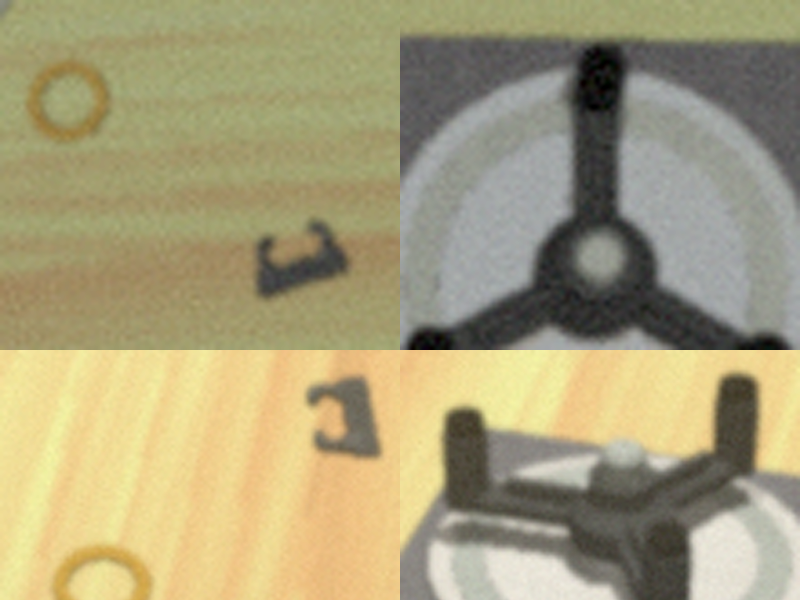

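```bash
python3 - <<'E'
from h import *
for n,wb,cb in(('top',(180,250,30,28),(226,283,32,22)),('side',(303,396,40,38),(372,350,35,36))):
    c=snap(n,n+'1.png'); im=c['color'].astype(float)
    for nm,(x,y,w,h),z in(('w',wb,4),('c',cb,4)):
        p=im[y:y+h,x:x+w]
        if nm=='w':
            m=p[...,2]/p.sum(2); bg=np.median(m); v=np.clip((bg-m),0,None); v[v<0.35*v.max()]=0
        else:
            m=p.sum(2); bg=np.percentile(m,70); v=np.clip(bg-m,0,None); v[v<0.35*v.max()]=0
        ys,xs=np.nonzero(v); 
        P=np.array([ray(c,x+a,y+b,z)[:2] for a,b in zip(xs,ys)])
        if nm=='w':
            mid=(P.min(0)+P.max(0))/2
            from scipy.optimize import least_squares
            wt=np.sqrt(v[ys,xs]); 
            r=least_squares(lambda q:wt*(np.hypot(*(P-q[:2]).T)-q[2]),[*mid,19])
            print(n,'washer',mid,r.x,P.max(0)-P.min(0))
        else:
            (cx,cy),(a,b),th=cv2.minAreaRect(P.astype(np.float32))
            print(n,'clip',cx,cy,a,b,th,'centroid',np.average(P,axis=0,weights=v[ys,xs]))
        np.save(f'pics/{n}{nm}.npy',np.c_[P,v[ys,xs]])
# tips etc
    pts={'top':{'sp':(345,231)},'side':{'sp':(347,219)}}[n]
    print(n,'spindle',ray(c,*pts['sp'],129))
    # pad corners
    cr={'top':[(295,187),(395,188),(395,289),(292,288)],'side':[(417,225),(310,212)]}[n]
    print([ray(c,*k,40)[:2].round(1) for k in cr])
E
```

```text
top washer [521.32479403 338.99490878] [520.70422785 338.76552614  19.03745096] [42.56968524 45.18849891]
top clip 429.91009521484375 209.57257080078125 33.37347412109375 53.042457580566406 16.83333396911621 centroid [425.44640685 208.21899638]
top spindle [577.00613655 -84.55312957 129.        ]
[array([721.3,  46.2]), array([ 709.7, -232.6]), array([ 430.1, -217.3]), array([440.3,  59.8])]
side washer [518.01557824 342.05831765] [518.1758316  341.86806697  19.15203471] [43.69069511 45.00649054]
side clip 427.4535827636719 212.6625213623047 32.587833404541016 54.022186279296875 16.948312759399414 centroid [424.00187818 212.62728132]
side spindle [570.2345108  -71.93010602 129.        ]
[array([ 431. , -222.9]), array([ 696.4, -220.2])]
```

```bash
python3 - <<'E'
from h import *
s=cv2.imread('pics/side1.png'); t=cv2.imread('pics/top1.png')
o=cv2.resize(s[190:310,265:425],None,fx=5,fy=5,interpolation=cv2.INTER_CUBIC);cv2.imwrite('pics/z1.png',np.clip(o*1.5,0,255).astype(np.uint8))
o=cv2.resize(t[180:300,270:420],None,fx=5,fy=5,interpolation=cv2.INTER_CUBIC);cv2.imwrite('pics/z2.png',np.clip(o*2.,0,255).astype(np.uint8))
E
```

```text
(no output)
```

View pics/z1.png

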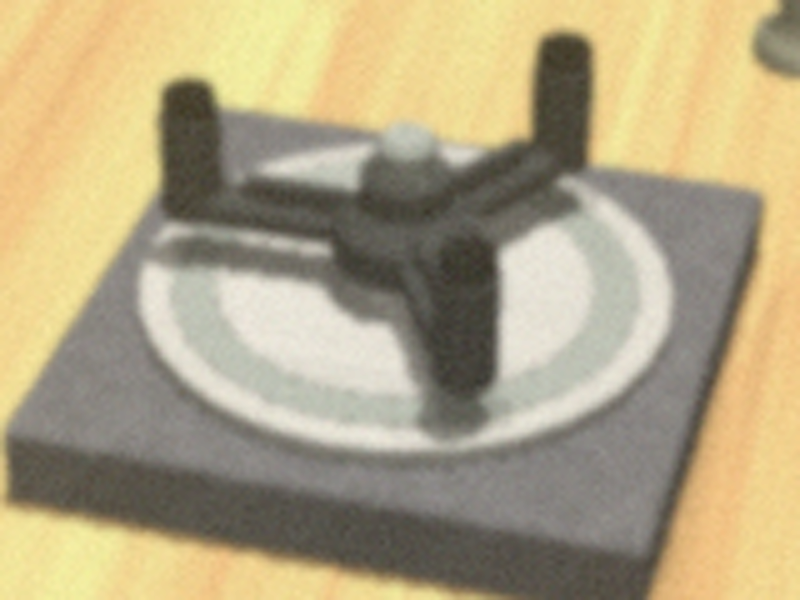

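View pics/z2.png

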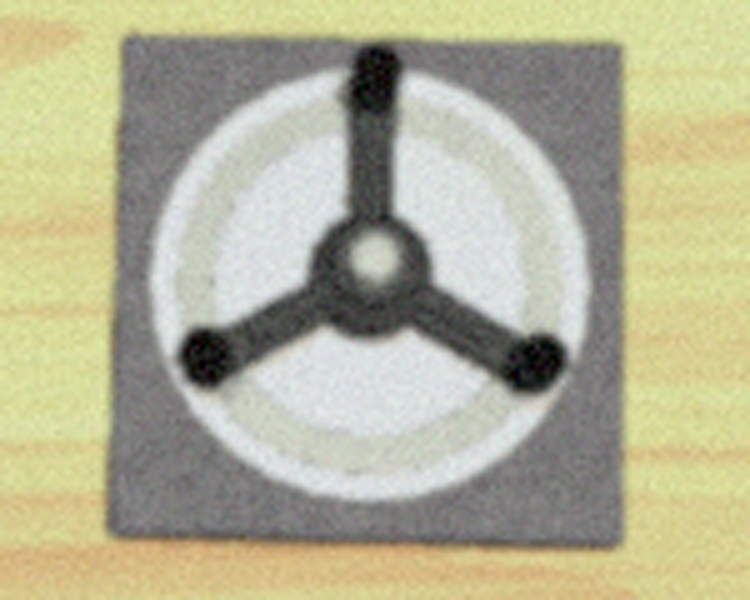

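```bash
cat > tt.py <<'E'
from h import *
from scipy.optimize import least_squares
obs={'top':{'sp':(375,250),'f0':(377,62),'f1':(208,350),'f2':(537,356)},'side':{'sp':(410,135),'a':(188,90),'b':(565,42),'c':(468,245)}}
off={'top':(270,180),'side':(265,190)}
C={n:optics.read_camera(n) for n in off}
def mk(q,k):
    a=q[2]+k*2*np.pi/3; return np.array([q[0]+100*np.cos(a),q[1]+100*np.sin(a),134])
def edge(n,q):
    th=np.linspace(0,2*np.pi,360); pts=np.array([proj(C[n],[q[0]+120*np.cos(t),q[1]+120*np.sin(t),50]) for t in th])
    z=(pts-off[n])*5; return z[:,0].min(),z[:,0].max(),z[:,1].max()
E_={'top':(152,590,500),'side':(138,675,452)}
def res(q,n,d=False):
    r=[]; o=obs[n]
    z=lambda p:(np.array(proj(C[n],p))-off[n])*5
    r+=list(z([q[0],q[1],129])-o['sp'])
    ks=[k for k in o if k!='sp']
    cand=[z(mk(q,i)) for i in range(3)]
    for k in ks:
        j=min(range(3),key=lambda i:np.hypot(*(cand[i]-o[k]))); r+=list(cand[j]-o[k])
    r+=list(np.array(edge(n,q))-E_[n])
    return np.array(r)
for n in off:
    s=least_squares(res,[575,-82,0.03],args=(n,),loss='soft_l1',f_scale=4); print(n,s.x,(s.fun/5).round(1), (res(s.x,n)/5).round(1))
E
python3 tt.py
```

```text
top [ 5.77057453e+02 -8.47776391e+01 -4.62424824e-02] [ 0.1  1.   0.1  0.3 -0.7 -0.6  1.8 -0.6 -0.6  0.   0.1] [ 0.1  1.   0.1  0.3 -0.7 -0.6  1.8 -0.6 -0.6  0.   0.1]
side [ 5.73391343e+02 -8.08961718e+01 -5.02902660e-02] [-0.5 -0.3  0.1 -0.1  0.2  0.1  0.4  1.2 -0.1 -0.  -0.5] [-0.5 -0.3  0.1 -0.1  0.2  0.1  0.4  1.2 -0.1 -0.  -0.5]
```

```bash
cat >> h.py <<'E'
from scipy.spatial.transform import Rotation as Ro
def plan(target,yaw_y=None):
    "units of shift in the current (or turned) tool frame to reach target TCP; yaw_y = deg of tool y axis"
    s=telemetry.read_state(); R=Ro.from_quat(s['orientation']).as_matrix()
    cur=np.degrees(np.arctan2(R[1,1],R[0,1])); print('t',round(s['t'],2),'pos',s['ee_pos'].round(2),'yaw_y',round(cur,2),'tilt',(R[:2,2]*57.3).round(2),'F',s['force'].round(1),'w',round(s['gripper_width'],2))
    G=R
    if yaw_y is not None:
        a=np.radians(yaw_y); y=np.array([np.cos(a),np.sin(a),0]); z=np.array([0,0,-1.]); G=np.c_[np.cross(y,z),y,z]
        print('turn units (tool)',(Ro.from_matrix(R.T@G).as_rotvec(True)/5).round(3))
    print('shift units',(G.T@(np.array(target)-s['ee_pos'])/30).round(3))
E
python3 - <<'E'
from h import *
C=optics.read_camera('top'); print([ray(C,*p,1)[:2].round() for p in[(180,255),(188,231),(165,220),(156,247)]])
C=optics.read_camera('side'); print([ray(C,*p,1)[:2].round() for p in[(299,437),(270,462),(236,431),(267,410)]])
plan([519.4,340.3,240],90)
E
```

```text
[array([544., 377.]), array([612., 356.]), array([646., 422.]), array([569., 446.])]
[array([544., 393.]), array([575., 448.]), array([648., 407.]), array([613., 354.])]
t 1.6 pos [225.93 582.73 404.73] yaw_y 68.81 tilt [0. 0.] F [ 0.2 -0.8 -0.4] w 85.73
turn units (tool) [ 0.     0.    -4.238]
shift units [-9.782 -8.081  5.491]
```

Request:
move_arm --series '[[[0,0,0,0,0,-0.848],[0,0,0,0,0,-0.848],[0,0,0,0,0,-0.848],[0,0,0,0,0,-0.848],[0,0,0,0,0,-0.846],[-0.5,-0.4,0.25,0,0,0],[-0.75,-0.62,0.42,0,0,0],[-0.75,-0.62,0.42,0,0,0],[-0.75,-0.62,0.42,0,0,0],[-0.75,-0.62,0.42,0,0,0],[-0.75,-0.62,0.42,0,0,0],[-0.75,-0.62,0.42,0,0,0]]]' --gripper 60

```text
t: 2.6
ee_pos: [376.8, 458.1, 321.2]
orientation: [-0.0, 1.0, 0.0, 0.0]
force: [0.4, 0.4, 0.4]
gripper_width: 59.7
```

Request:
move_arm --series '[[[-0.75,-0.62,0.42,0,0,0],[-0.75,-0.62,0.42,0,0,0],[-0.75,-0.62,0.42,0,0,0],[-0.75,-0.62,0.42,0,0,0],[-0.75,-0.62,0.42,0,0,0],[-0.6,-0.5,0.35,0,0,0],[-0.4,-0.36,0.25,0,0,0],[0,0,0,0,0,0],[0,0,0,0,0,0]]]'

```text
t: 3.35
ee_pos: [518.9, 339.6, 240.1]
orientation: [0.001, 1.0, -0.0, -0.0]
force: [-1.3, 1.0, 0.5]
gripper_width: 59.9
```

```bash
python3 - <<'E'
from h import *
plan([519.4,340.3,190],90)
o=[]
c=snap('side','s2.png');o.append(cv2.resize(cv2.imread('pics/s2.png')[300:480,240:440],(660,594)));cv2.imwrite('pics/s2z.png',np.clip(o[0]*1.3,0,255).astype(np.uint8))
c=snap('top','t2.png');i=cv2.imread('pics/t2.png')[190:320,120:290];cv2.imwrite('pics/t2z.png',np.clip(cv2.resize(i,None,fx=4,fy=4)*1.7,0,255).astype(np.uint8))
E
```

```text
t 3.35 pos [518.89 339.59 240.13] yaw_y 89.9 tilt [-0.03 -0.03] F [-1.3  1.   0.5] w 59.9
turn units (tool) [-0.006 -0.006 -0.019]
shift units [-0.017  0.024  1.671]
```

View pics/s2z.png

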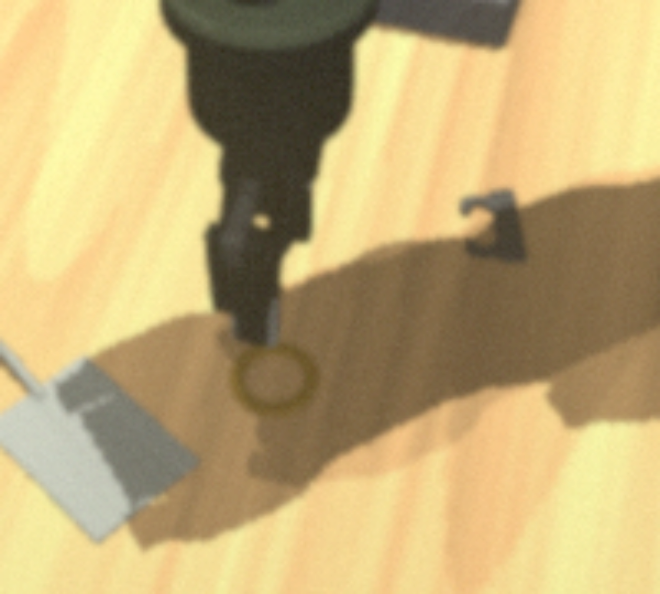

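View pics/t2z.png

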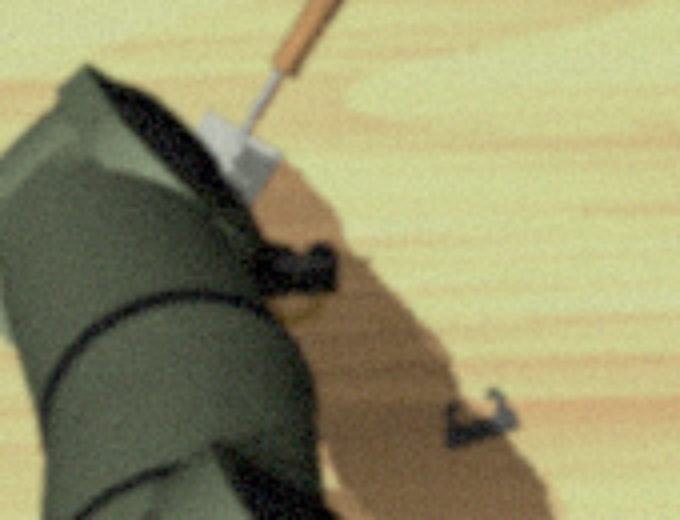

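Request:
move_arm --series '[[[0,0,0.4,0,0,0],[-0.017,0.02,0.6,0,0,0],[0,0,0.4,0,0,0],[0,0,0.27,0,0,0],[0,0,0.13,0,0,0],[0,0,0,0,0,0]]]'

```text
t: 3.95
ee_pos: [518.5, 341.0, 185.7]
orientation: [-0.0, 1.0, -0.0, -0.001]
force: [-0.1, -0.0, 0.0]
gripper_width: 59.9
```

```bash
python3 - <<'E'
from h import *
plan([519.4,340.3,175],90)
c=snap('side','s3.png');i=cv2.imread('pics/s3.png')[330:460,250:420];cv2.imwrite('pics/s3z.png',np.clip(cv2.resize(i,None,fx=4.5,fy=4.5,interpolation=2)*1.5,0,255).astype(np.uint8))
E
```

```text
t 3.95 pos [518.54 341.04 185.72] yaw_y 90.03 tilt [-0.06 -0.04] F [-0.1 -0.   0. ] w 59.9
turn units (tool) [-0.009 -0.012  0.005]
shift units [-0.029 -0.025  0.357]
```

View pics/s3z.png

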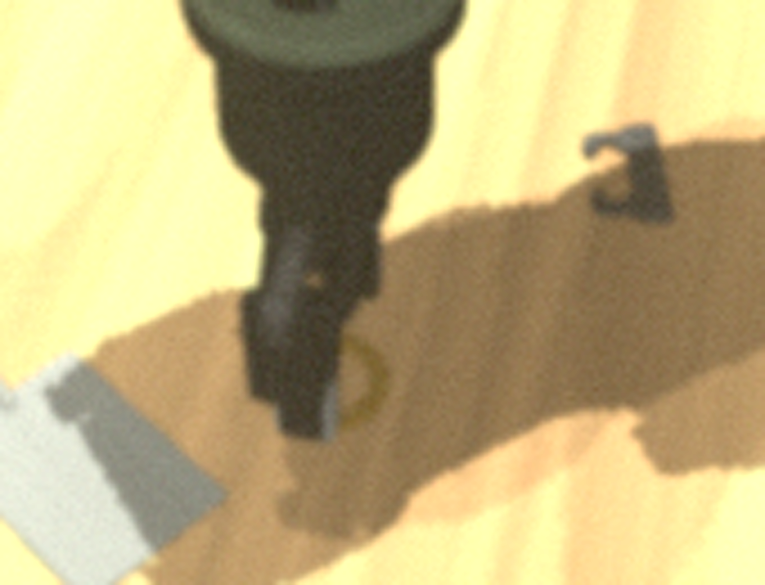

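Request:
move_arm --series '[[[-0.03,-0.025,0.15,0,0,0],[0,0,0.12,0,0,0],[0,0,0.07,0,0,0],[0,0,0,0,0,0]]]'

```text
t: 4.33
ee_pos: [519.8, 340.1, 176.0]
orientation: [0.0, 1.0, -0.0, -0.0]
force: [-0.1, 0.6, -0.1]
gripper_width: 59.7
```

Request:
move_arm --series '[[[0,0,0.06,0,0,0],[0,0,0.05,0,0,0],[0,0,0,0,0,0]]]'

```text
t: 4.58
ee_pos: [519.7, 340.2, 172.9]
orientation: [0.0, 1.0, -0.0, -0.0]
force: [-0.0, -0.7, -0.6]
gripper_width: 59.8
```

```bash
python3 - <<'E'
from h import *
plan([519.4,340.3,170],90)
c=snap('side','s4.png');i=cv2.imread('pics/s4.png')[360:460,280:380];cv2.imwrite('pics/s4z.png',np.clip(cv2.resize(i,None,fx=6,fy=6,interpolation=2)*2.,0,255).astype(np.uint8))
E
```

```text
t 4.58 pos [519.75 340.16 172.87] yaw_y 90.0 tilt [-0.01 -0.01] F [-0.  -0.7 -0.6] w 59.76
turn units (tool) [-0.002 -0.002 -0.   ]
shift units [0.012 0.005 0.096]
```

View pics/s4z.png

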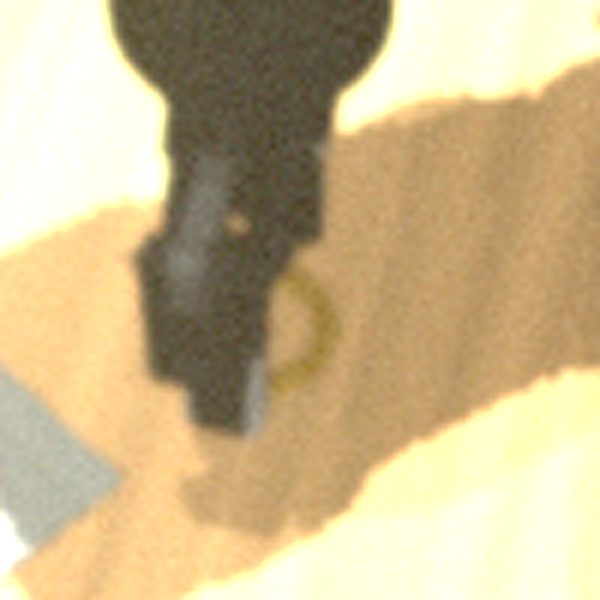

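Request:
move_arm --series '[[[0,0,0.05,0,0,0],[0,0,0.03,0,0,0],[0,0,0,0,0,0]]]' --gripper 54

```text
t: 4.88
ee_pos: [519.8, 340.2, 170.5]
orientation: [-0.0, 1.0, -0.0, -0.0]
force: [-0.8, -0.5, 0.4]
gripper_width: 54.0
```

Request:
move_arm --series '[[[0,0,0.03,0,0,0],[0,0,0.02,0,0,0],[0,0,0,0,0,0]]]'

```text
t: 5.13
ee_pos: [519.8, 340.2, 169.7]
orientation: [0.0, 1.0, 0.0, 0.0]
force: [-2.7, -0.8, 10.0]
gripper_width: 54.2
```

Request:
move_arm --series '[[[0,0,0.03,0,0,0],[0,0,0.02,0,0,0],[0,0,0,0,0,0]]]'

```text
t: 5.38
ee_pos: [519.9, 340.2, 169.6]
orientation: [0.0, 1.0, 0.0, 0.0]
force: [-10.6, -6.2, 37.1]
gripper_width: 53.8
```

Request:
move_arm --series '[[[0,0,-0.08,0,0,0],[0,0,-0.07,0,0,0],[0,0,0,0,0,0]]]'

```text
t: 5.63
ee_pos: [519.9, 340.2, 172.6]
orientation: [0.0, 1.0, 0.0, 0.0]
force: [0.9, -0.9, -0.3]
gripper_width: 54.1
```

Request:
move_arm --series '[[[0,0,0,0,0,0],[0,0,0,0,0,0],[0,0,0,0,0,0],[0,0,0,0,0,0],[0,0,0,0,0,0],[0,0,0,0,0,0]]]' --gripper 38

```text
t: 6.13
ee_pos: [519.9, 340.3, 172.9]
orientation: [0.0, 1.0, 0.0, 0.0]
force: [-4.2, -3.0, 20.0]
gripper_width: 41.7
```

```bash
python3 - <<'E'
from h import *
plan([519.4,340.3,170],90)
c=snap('side','s5.png');i=cv2.imread('pics/s5.png')[360:460,280:380];cv2.imwrite('pics/s5z.png',np.clip(cv2.resize(i,None,fx=6,fy=6,interpolation=2)*2.,0,255).astype(np.uint8))
E
```

```text
t 6.13 pos [519.9  340.27 172.94] yaw_y 89.99 tilt [0.02 0.01] F [-4.2 -3.  20. ] w 41.71
turn units (tool) [ 0.002  0.003 -0.002]
shift units [0.017 0.001 0.098]
```

View pics/s5z.png

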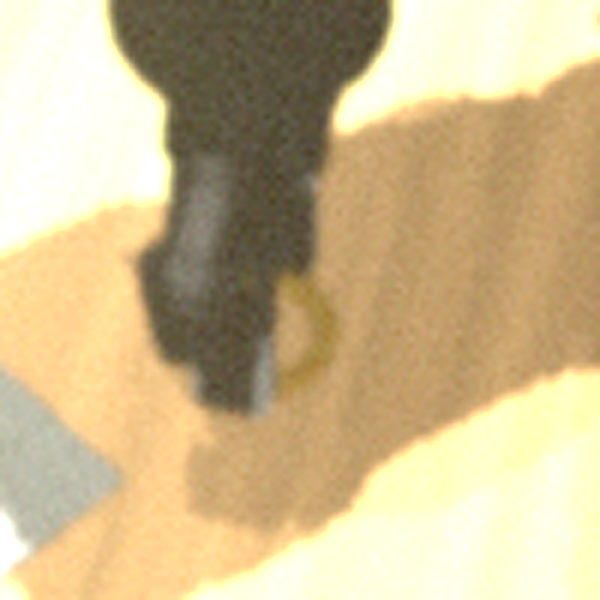

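```bash
python3 - <<'E'
from h import *
c=optics.read_camera('side')
z=lambda p:((np.array(proj(c,p))-[280,360])*6).round()
for w in (20.9,):
  for zz in (2,5):
    for dx in(-11,11):
        for dy in (21,33): print(zz,dx,dy,z([519.9+dx,340.3+dy,zz]))
print(z([519.9,340.3,4]), z([518.2,341.9,4]))
i=cv2.imread('pics/s5.png')[300:480,250:420]
cv2.imwrite('pics/s5w.png',np.clip(cv2.resize(i,None,fx=3.3,fy=3.3,interpolation=2)*2.5,0,255).astype(np.uint8))
E
```

```text
2 -11 21 [271. 392.]
2 -11 33 [260. 428.]
2 11 21 [193. 376.]
2 11 33 [182. 411.]
5 -11 21 [270. 385.]
5 -11 33 [260. 421.]
5 11 21 [193. 369.]
5 11 33 [181. 404.]
[251. 319.] [256. 325.]
```

View pics/s5w.png

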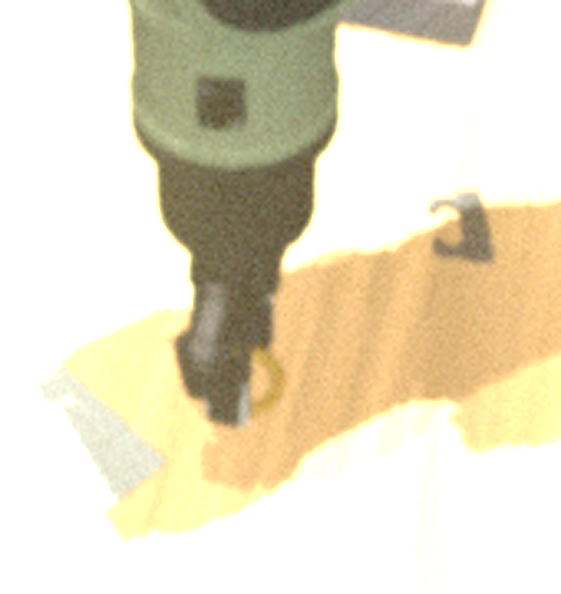

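Request:
move_arm --series '[[[0,0,0,0,0,0],[0,0,0,0,0,0],[0,0,-0.05,0,0,0],[0,0,-0.2,0,0,0],[0,0,-0.5,0,0,0],[0,0,-0.6,0,0,0],[0,0,0,0,0,0],[0,0,0,0,0,0]]]'

```text
t: 6.9
ee_pos: [520.1, 340.3, 213.6]
orientation: [0.0, 1.0, 0.0, 0.001]
force: [0.8, -0.0, -0.4]
gripper_width: 41.2
```

```bash
python3 - <<'E'
from h import *
plan([519.4,340.3,170],90)
c=snap('side','s6.png')
i=cv2.imread('pics/s6.png')[330:450,260:400]
cv2.imwrite('pics/s6w.png',np.clip(cv2.resize(i,None,fx=5,fy=5,interpolation=2)*2,0,255).astype(np.uint8))
E
```

```text
t 6.9 pos [520.07 340.31 213.57] yaw_y 90.0 tilt [0.07 0.05] F [ 0.8 -0.  -0.4] w 41.15
turn units (tool) [ 0.01   0.014 -0.001]
shift units [ 0.022 -0.     1.452]
```

View pics/s6w.png

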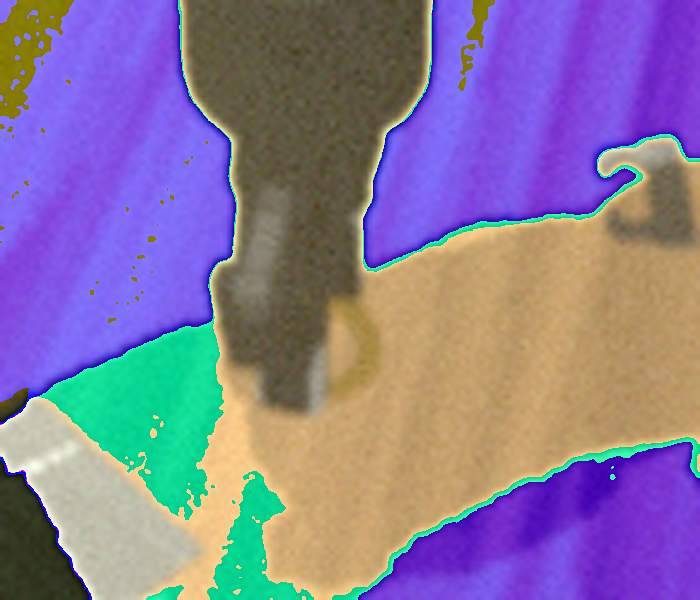

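```bash
python3 - <<'E'
from h import *
c=optics.read_camera('side')
p=lambda q:((np.array(proj(c,q))-[260,330])*5).round()
i=cv2.imread('pics/s6.png')[330:450,260:400]
i=cv2.resize(i,None,fx=5,fy=5,interpolation=2); i=np.clip(i.astype(float)*2,0,255).astype(np.uint8)
# hypothesised washer, with side-camera bias (-1.5,+1.7)
for dx,col in((0,(0,0,255)),(-5,(0,255,0))):
  for r in (23,15.5):
    pts=np.array([p([519.9-1.3+dx+r*np.cos(t),340.3+1.6+r*np.sin(t),44.7]) for t in np.linspace(0,6.28,80)]).astype(np.int32)
    cv2.polylines(i,[pts],True,col,1)
cv2.imwrite('pics/s6o.png',i)
c=snap('top','t6.png');i=cv2.imread('pics/t6.png')[200:310,130:270];cv2.imwrite('pics/t6z.png',np.clip(cv2.resize(i,None,fx=5,fy=5,interpolation=2).astype(float)*2,0,255).astype(np.uint8))
E
```

```text
(no output)
```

View pics/s6o.png

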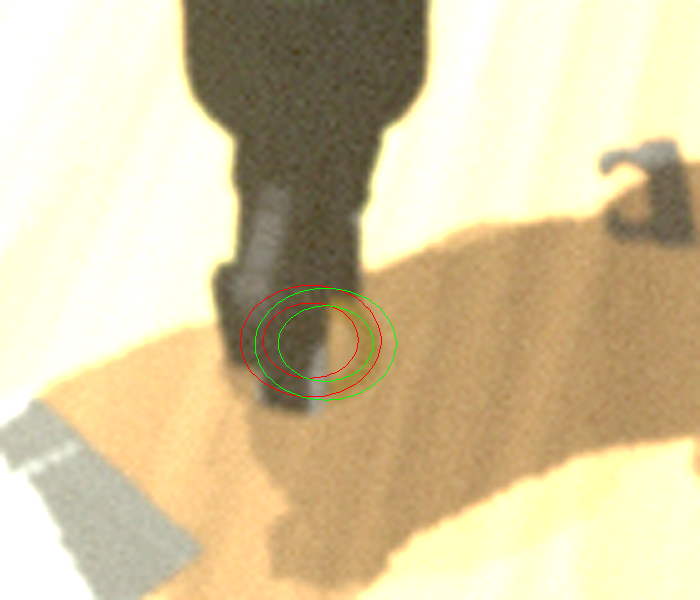

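View pics/t6z.png

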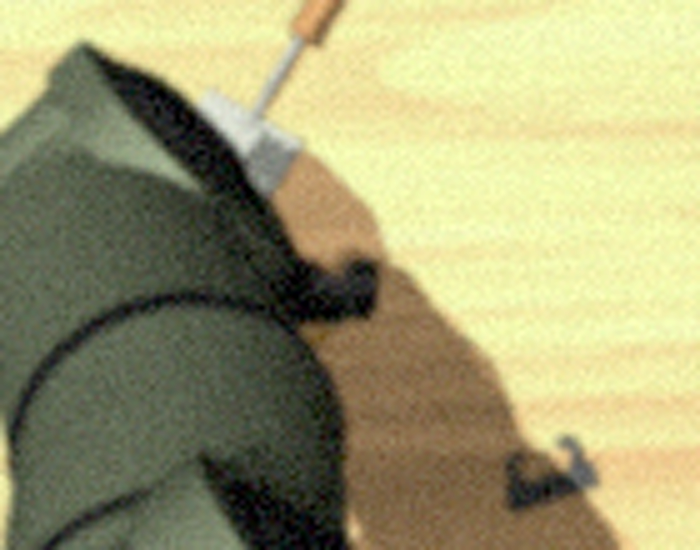

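Request:
move_arm --series '[[[0,0,-0.5,0,0,0],[0,0,-0.9,0,0,0],[0,0,-0.9,0,0,0],[0,-0.3,-0.9,0,0,0],[-0.1,-0.6,-0.6,0,0,0],[-0.1,-0.9,-0.25,0,0,0],[-0.13,-1,0,0,0,0],[-0.13,-1,0,0,0,0],[-0.13,-1,0,0,0,0],[-0.13,-1,0,0,0,0],[-0.13,-1,0,0,0,0],[-0.13,-1,0,0,0,0]]]'

```text
t: 8.05
ee_pos: [549.1, 104.7, 333.6]
orientation: [-0.0, 1.0, -0.0, -0.0]
force: [0.7, 0.4, -0.3]
gripper_width: 41.3
```

Request:
move_arm --series '[[[-0.13,-1,0,0,0,0],[-0.13,-1,0,0,0,0],[-0.13,-1,0,0,0,0],[-0.13,-1,0,0,0,0],[-0.13,-1,0,0,0,0],[-0.13,-0.8,0,0,0,0],[-0.1,-0.4,0,0,0,0],[0,0,0,0,0,0.56],[0,0,0,0,0,0],[0,0,0,0,0,0]]]'

```text
t: 8.88
ee_pos: [575.6, -79.1, 333.7]
orientation: [0.024, 1.0, 0.0, -0.0]
force: [0.5, 0.2, -0.3]
gripper_width: 41.0
```

```bash
python3 - <<'E'
from h import *
plan([575.8,-82.8,305],87.2)
c=snap('side','s7.png');i=cv2.imread('pics/s7.png')[150:270,280:440];cv2.imwrite('pics/s7z.png',np.clip(cv2.resize(i,None,fx=5,fy=5,interpolation=2).astype(float)*1.6,0,255).astype(np.uint8))
c=snap('top','t7.png');i=cv2.imread('pics/t7.png')[150:300,260:420];cv2.imwrite('pics/t7z.png',np.clip(cv2.resize(i,None,fx=4,fy=4,interpolation=2).astype(float)*2,0,255).astype(np.uint8))
E
```

```text
t 8.88 pos [575.59 -79.05 333.72] yaw_y 87.3 tilt [-0.05  0.02] F [ 0.5  0.2 -0.3] w 40.99
turn units (tool) [ 0.004 -0.01   0.021]
shift units [-0.013 -0.124  0.957]
```

View pics/s7z.png

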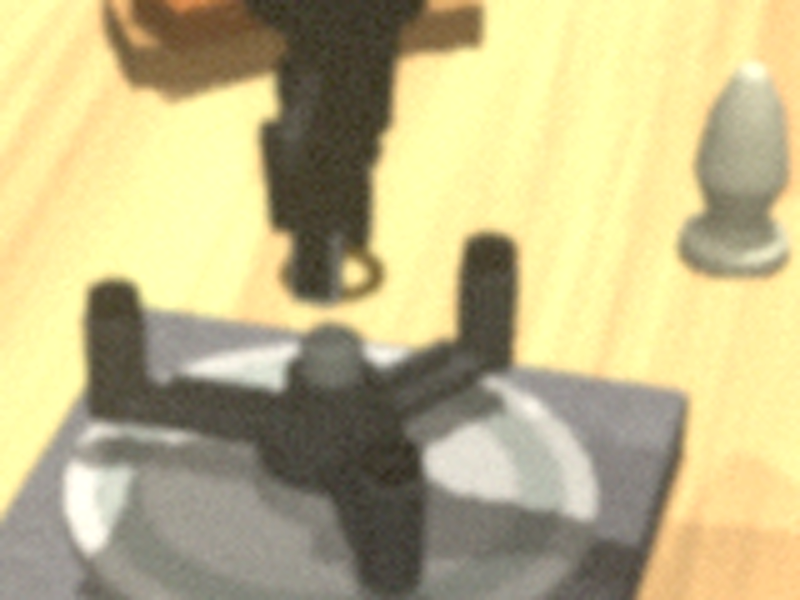

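View pics/t7z.png

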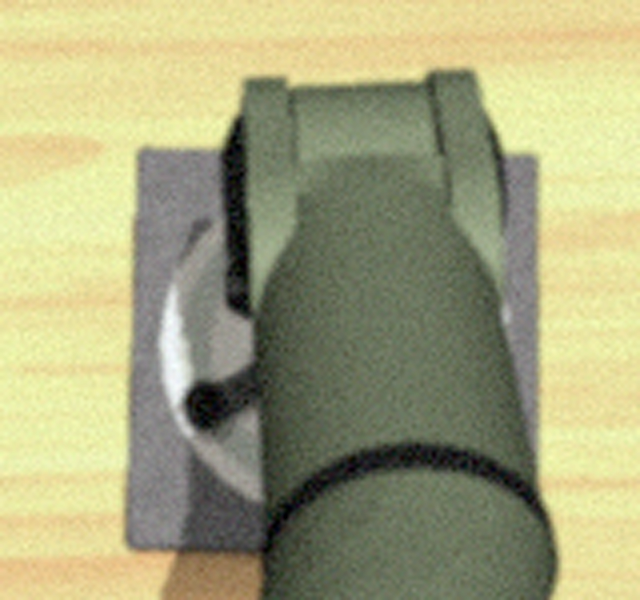

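```bash
python3 - <<'E'
from h import *
c=optics.read_camera('side')
i=cv2.imread('pics/s7.png')[150:270,280:440];i=np.clip(cv2.resize(i,None,fx=5,fy=5,interpolation=2).astype(float)*1.6,0,255).astype(np.uint8)
p=lambda q:((np.array(proj(c,q))-[280,150])*5).round()
def circ(x,y,z,r,col):
    cv2.polylines(i,[np.array([p([x+r*np.cos(t),y+r*np.sin(t),z]) for t in np.linspace(0,6.28,60)]).astype(np.int32)],True,col,1)
circ(573.4,-80.9,129,10.5,(0,0,255)); circ(573.4,-80.9,50,120,(0,0,255))
for k in range(3):
    a=-.05+k*2.0944; circ(573.4+100*np.cos(a),-80.9+100*np.sin(a),134,14,(0,0,255))
z=333.7-172.9+4
for r in(23,15.5): circ(575.6-1.8,-79.05+1.9,z,r,(0,255,0))
cv2.imwrite('pics/s7o.png',i)
print(ray(c,280+332/5,150+270/5,z-2))
E
```

```text
[573.22781881 -77.41307082 162.8       ]
```

View pics/s7o.png

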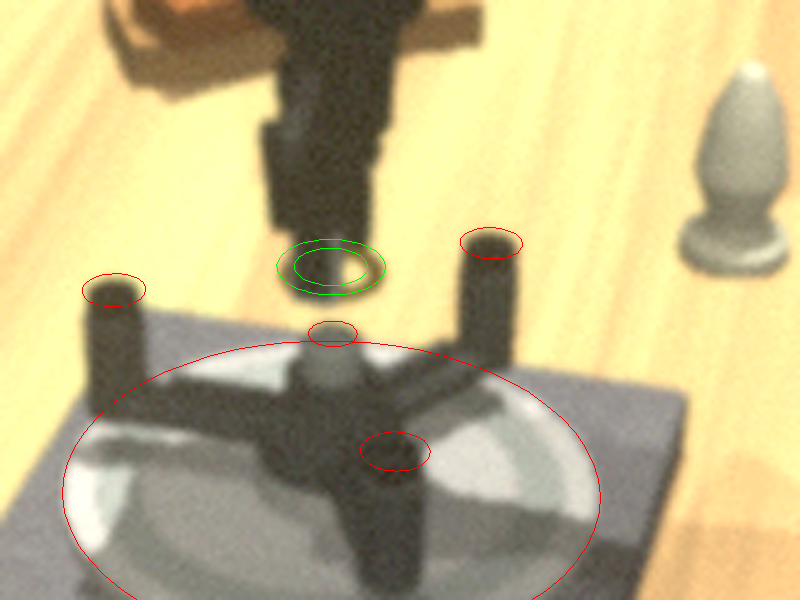

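Request:
move_arm --series '[[[-0.01,-0.12,0.2,0,0,0],[0,0,0.4,0,0,0],[0,0,0.3,0,0,0],[0,0,0.15,0,0,0],[0,0,0.05,0,0,0],[0,0,0,0,0,0],[0,0,0,0,0,0]]]'

```text
t: 9.62
ee_pos: [575.8, -83.4, 301.2]
orientation: [0.024, 1.0, -0.0, -0.0]
force: [-0.1, -1.4, 0.3]
gripper_width: 41.2
```

Request:
move_arm --series '[[[0,0,0.07,0,0,0],[0,0,0.07,0,0,0],[0,0,0.06,0,0,0],[0,0,0,0,0,0]]]'

```text
t: 9.95
ee_pos: [575.7, -83.4, 294.9]
orientation: [0.024, 1.0, 0.0, -0.0]
force: [0.1, 0.6, -0.4]
gripper_width: 41.0
```

Request:
move_arm --series '[[[0,0,0.07,0,0,0],[0,0,0.07,0,0,0],[0,0,0.04,0,0,0],[0,0,0,0,0,0]]]'

```text
t: 10.28
ee_pos: [575.7, -83.4, 289.5]
orientation: [0.024, 1.0, 0.0, -0.0]
force: [-0.0, 0.5, 0.3]
gripper_width: 41.0
```

Request:
move_arm --series '[[[0,0,0.05,0,0,0],[0,0,0.05,0,0,0],[0,0,0,0,0,0]]]'

```text
t: 10.53
ee_pos: [575.7, -83.4, 286.5]
orientation: [0.024, 1.0, -0.0, -0.0]
force: [-0.5, -0.2, -0.2]
gripper_width: 40.9
```

```bash
python3 - <<'E'
from h import *
plan([575.8,-82.8,283],87.2)
c=snap('side','s8.png');i=cv2.imread('pics/s8.png')[180:270,290:410];cv2.imwrite('pics/s8z.png',np.clip(cv2.resize(i,None,fx=6,fy=6,interpolation=2).astype(float)*2.2,0,255).astype(np.uint8))
E
```

```text
t 10.53 pos [575.67 -83.43 286.53] yaw_y 87.2 tilt [-0.02 -0.  ] F [-0.5 -0.2 -0.2] w 40.89
turn units (tool) [-0.    -0.003  0.   ]
shift units [-0.003  0.021  0.118]
```

View pics/s8z.png

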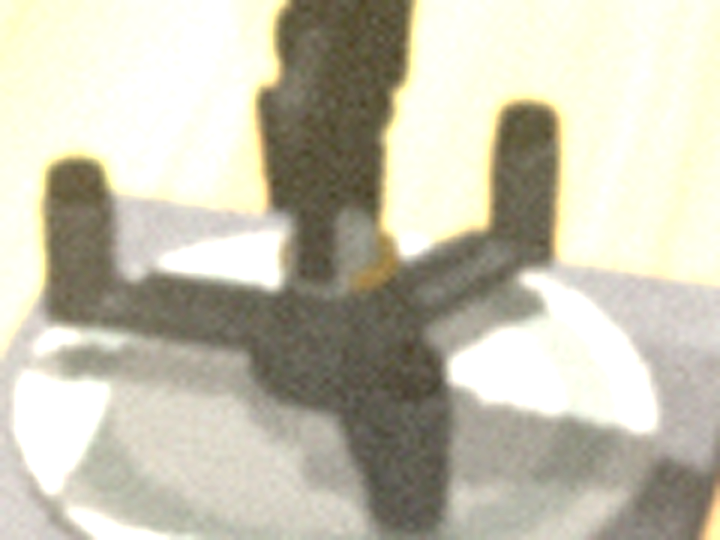

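Washer (gold, about 370,260 in the zoom) is around the spindle. Continue down to the hub by feel.

Request:
move_arm --series '[[[0,0,0.05,0,0,0],[0,0,0.03,0,0,0],[0,0,0,0,0,0]]]'

```text
t: 10.83
ee_pos: [575.7, -83.4, 284.2]
orientation: [0.024, 1.0, -0.0, -0.0]
force: [-0.3, -0.7, -1.3]
gripper_width: 41.1
```

Request:
move_arm --series '[[[0,0,0.03,0,0,0],[0,0,0.02,0,0,0],[0,0,0,0,0,0]]]'

```text
t: 11.08
ee_pos: [575.9, -83.4, 283.2]
orientation: [0.024, 1.0, -0.0, 0.0]
force: [-0.2, 0.2, 4.0]
gripper_width: 40.7
```

Request:
move_arm --series '[[[0,0,0,0,0,0],[0,0,0,0,0,0],[0,0,0,0,0,0],[0,0,-0.1,0,0,0],[0,0,-0.5,0,0,0],[0,0,-0.8,0,0,0],[0,0,-0.9,0,0,-0.6],[0,0,-0.6,0,0,-0.8],[0,0,0,0,0,-0.8],[0,0,0,0,0,-0.8],[0,0,0,0,0,-0.94],[0,0,0,0,0,0]]]' --gripper 68

```text
t: 12.08
ee_pos: [575.7, -83.5, 370.2]
orientation: [-0.149, 0.989, -0.0, 0.0]
force: [0.1, 0.4, 0.9]
gripper_width: 68.2
```

```bash
python3 - <<'E'
from h import *
plan([420,208.4,235],106.9)
E
```

```text
t 12.08 pos [575.69 -83.53 370.2 ] yaw_y 107.13 tilt [0.02 0.  ] F [0.1 0.4 0.9] w 68.24
turn units (tool) [-0.001  0.003  0.047]
shift units [ 2.137 10.819  4.507]
```

Request:
move_arm --series '[[[0.08,0.4,0,0,0,0],[0.17,0.87,0.1,0,0,0],[0.18,0.93,0.3,0,0,0],[0.18,0.93,0.4,0,0,0],[0.18,0.93,0.4,0,0,0],[0.18,0.93,0.4,0,0,0],[0.18,0.93,0.4,0,0,0],[0.18,0.93,0.4,0,0,0],[0.18,0.93,0.4,0,0,0],[0.18,0.93,0.4,0,0,0],[0.18,0.93,0.4,0,0,0],[0.18,0.83,0.4,0,0,0]]]'

```text
t: 13.08
ee_pos: [424.2, 200.9, 249.6]
orientation: [-0.146, 0.989, 0.0, 0.0]
force: [0.6, 0.7, 0.4]
gripper_width: 68.0
```

Request:
move_arm --series '[[[0.09,0.35,0.3,0,0,0],[0,0,0.1,0,0,0],[0,0,0,0,0,0]]]'

```text
t: 13.33
ee_pos: [419.3, 208.9, 237.5]
orientation: [-0.147, 0.989, -0.0, -0.001]
force: [0.2, 0.1, 0.8]
gripper_width: 68.0
```

```bash
python3 - <<'E'
from h import *
plan([420,208.4,195],106.9)
c=snap('side','s9.png');S=cv2.imread('pics/s9.png');i=S[190:310,265:425];cv2.imwrite('pics/s9a.png',np.clip(cv2.resize(i,None,fx=5,fy=5,interpolation=2).astype(float)*1.5,0,255).astype(np.uint8))
i=S[300:420,330:490];cv2.imwrite('pics/s9b.png',np.clip(cv2.resize(i,None,fx=4,fy=4,interpolation=2).astype(float)*1.5,0,255).astype(np.uint8))
c=snap('top','t9.png');T=cv2.imread('pics/t9.png');a=cv2.resize(T[190:270,300:390],None,fx=4,fy=4,interpolation=2);b=cv2.resize(T[250:330,190:280],None,fx=4,fy=4,interpolation=2)
cv2.imwrite('pics/t9.png_z.png',np.clip(np.hstack([a,b]).astype(float)*2,0,255).astype(np.uint8))
E
```

```text
t 13.33 pos [419.32 208.86 237.45] yaw_y 106.88 tilt [-0.06 -0.05] F [0.2 0.1 0.8] w 67.97
turn units (tool) [-0.006 -0.014 -0.004]
shift units [-0.017 -0.021  1.415]
```

View pics/s9a.png

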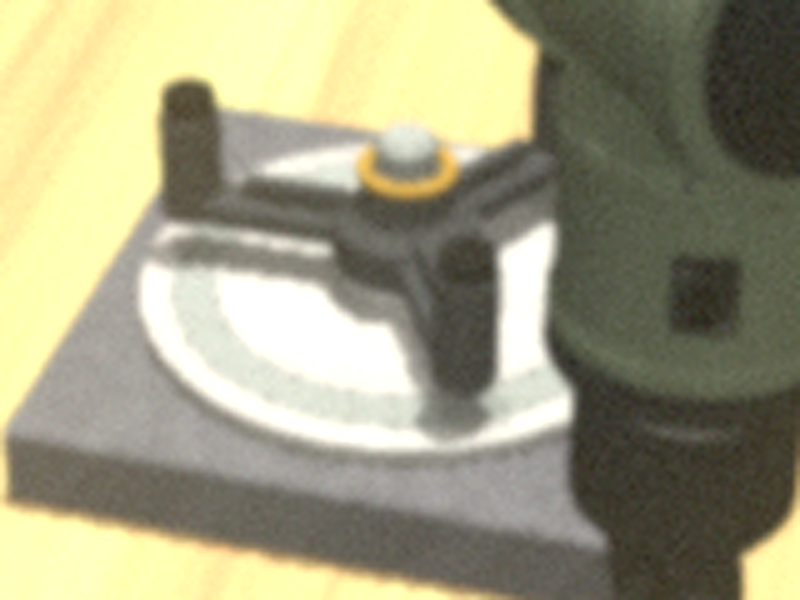

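View pics/s9b.png

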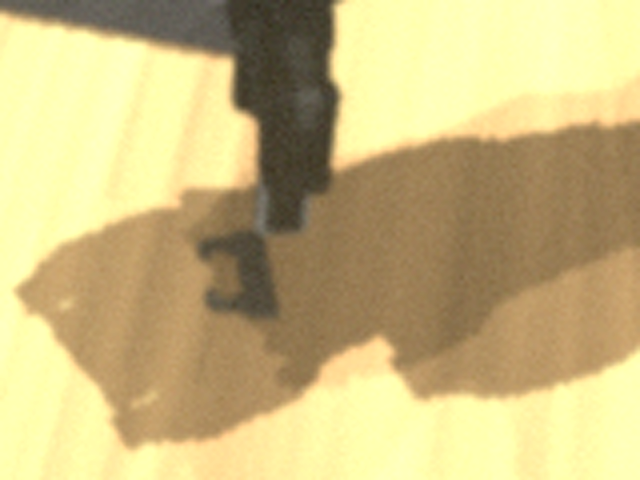

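View pics/t9.png_z.png

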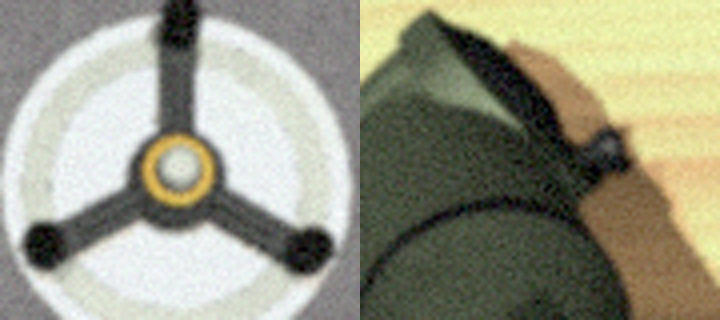

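Request:
move_arm --series '[[[-0.017,-0.02,0.4,0,0,0],[0,0,0.7,0,0,0],[0,0,0.5,0,0,0],[0,0,0.3,0,0,0],[0,0,0.2,0,0,0],[0,0,0.05,0,0,0],[0,0,0,0,0,0],[0,0,0,0,0,0]]]' --gripper 63

```text
t: 14.1
ee_pos: [420.9, 208.0, 174.0]
orientation: [-0.147, 0.989, 0.0, 0.0]
force: [0.1, -0.4, -0.0]
gripper_width: 63.2
```

```bash
python3 - <<'E'
from h import *
plan([420,208.4,172.3],106.9)
c=snap('side','s10.png');S=cv2.imread('pics/s10.png')
i=S[330:420,350:470];cv2.imwrite('pics/s10b.png',np.clip(cv2.resize(i,None,fx=6,fy=6,interpolation=2).astype(float)*2,0,255).astype(np.uint8))
E
```

```text
t 14.1 pos [420.91 208.01 174.02] yaw_y 106.87 tilt [0.04 0.02] F [ 0.1 -0.4 -0. ] w 63.17
turn units (tool) [ 0.002  0.009 -0.006]
shift units [0.025 0.021 0.057]
```

View pics/s10b.png

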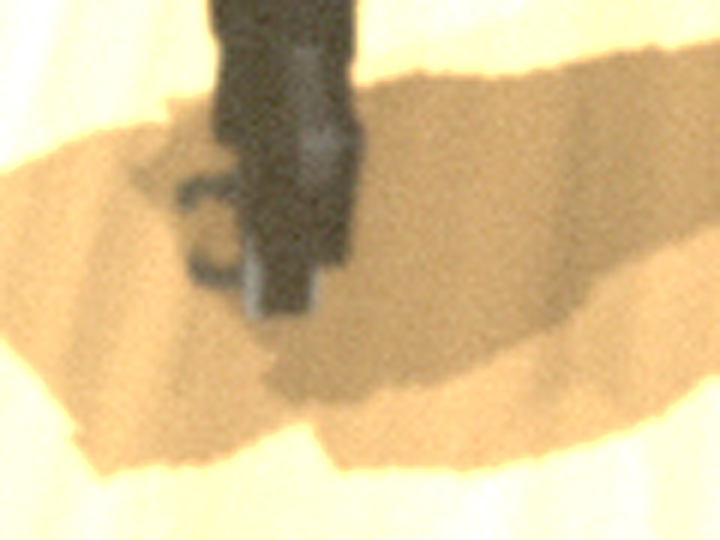

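Request:
move_arm --series '[[[0.02,0.02,0.055,0,0,0],[0,0,0,0,0,0],[0,0,0,0,0,0]]]'

```text
t: 14.4
ee_pos: [419.9, 208.5, 171.9]
orientation: [-0.147, 0.989, 0.0, 0.0]
force: [0.5, -0.0, 0.0]
gripper_width: 63.1
```

Request:
move_arm --series '[[[0,0,0,0,0,0],[0,0,0,0,0,0],[0,0,0,0,0,0],[0,0,0,0,0,0],[0,0,0,0,0,0],[0,0,0,0,0,0]]]' --gripper 40

```text
t: 14.9
ee_pos: [419.9, 208.5, 172.4]
orientation: [-0.147, 0.989, 0.0, 0.0]
force: [-4.0, -1.1, 21.2]
gripper_width: 48.1
```

Request:
move_arm --series '[[[0,0,-0.05,0,0,0],[0,0,-0.3,0,0,0],[0,0,-0.6,0,0,0.5],[0,0,-0.9,0,0,0.6],[0,0,-0.9,0,0,0.7],[0,0,-0.9,0,0,0.7],[0,0,-0.9,0,0,0.7],[0,0,-0.6,0,0,0.74],[0,0,-0.2,0,0,0],[0,0,0,0,0,0]]]'

```text
t: 15.73
ee_pos: [420.0, 208.6, 333.8]
orientation: [0.024, 1.0, 0.001, 0.001]
force: [-0.4, 0.0, -0.4]
gripper_width: 47.8
```

```bash
python3 - <<'E'
from h import *
a=np.radians(-2.8); ax=np.array([575.8,-83.4]); t=ax-64*np.array([np.cos(a),np.sin(a)])
plan([*t,325],87.2)
E
```

```text
t 15.73 pos [419.96 208.58 333.81] yaw_y 87.28 tilt [0.14 0.08] F [-0.4  0.  -0.4] w 47.81
turn units (tool) [0.017 0.027 0.017]
shift units [-3.53  -9.467  0.294]
```

Request:
move_arm --series '[[[-0.15,-0.4,0,0,0,0],[-0.25,-0.7,0,0,0,0],[-0.33,-0.88,0,0,0,0],[-0.35,-0.93,0,0,0,0],[-0.35,-0.93,0,0,0,0],[-0.35,-0.93,0,0,0,0],[-0.35,-0.93,0.1,0,0,0],[-0.35,-0.93,0.1,0,0,0],[-0.35,-0.93,0.1,0,0,0],[-0.32,-0.87,0,0,0,0],[-0.25,-0.68,0,0,0,0],[-0.13,-0.35,0,0,0,0]]]'

```text
t: 16.73
ee_pos: [511.8, -82.9, 321.9]
orientation: [0.025, 1.0, -0.0, -0.001]
force: [0.4, -0.2, -0.6]
gripper_width: 47.4
```

Request:
move_arm --series '[[[0,0,0,0,0,0],[0,0,0,0,0,0],[0,0,0,0,0,0]]]'

```text
t: 16.98
ee_pos: [511.5, -78.9, 322.7]
orientation: [0.023, 1.0, 0.0, -0.001]
force: [-0.3, 0.6, -0.3]
gripper_width: 47.5
```

```bash
python3 - <<'E'
from h import *
a=np.radians(-2.8); ax=np.array([575.8,-83.4]); t=ax-64*np.array([np.cos(a),np.sin(a)])
plan([*t,300],87.2)
c=snap('side','s11.png');S=cv2.imread('pics/s11.png')
i=S[170:270,290:420];cv2.imwrite('pics/s11b.png',np.clip(cv2.resize(i,None,fx=6,fy=6,interpolation=2).astype(float)*1.7,0,255).astype(np.uint8))
c=snap('top','t11.png');T=cv2.imread('pics/t11.png');cv2.imwrite('pics/t11z.png',np.clip(cv2.resize(T[180:310,280:410],None,fx=4.5,fy=4.5,interpolation=2).astype(float)*2,0,255).astype(np.uint8))
E
```

```text
t 16.98 pos [511.48 -78.94 322.71] yaw_y 87.31 tilt [-0.06  0.03] F [-0.3  0.6 -0.3] w 47.46
turn units (tool) [ 0.006 -0.012  0.022]
shift units [-0.015 -0.044  0.757]
```

View pics/s11b.png

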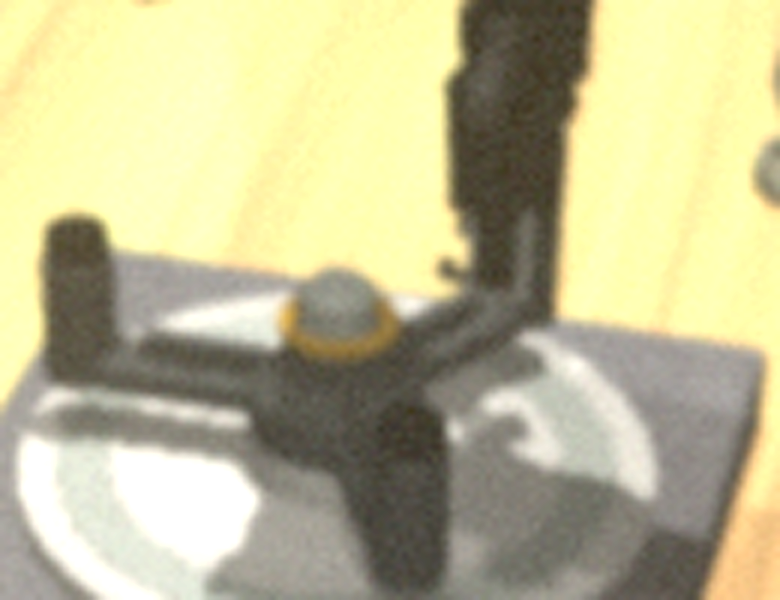

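View pics/t11z.png

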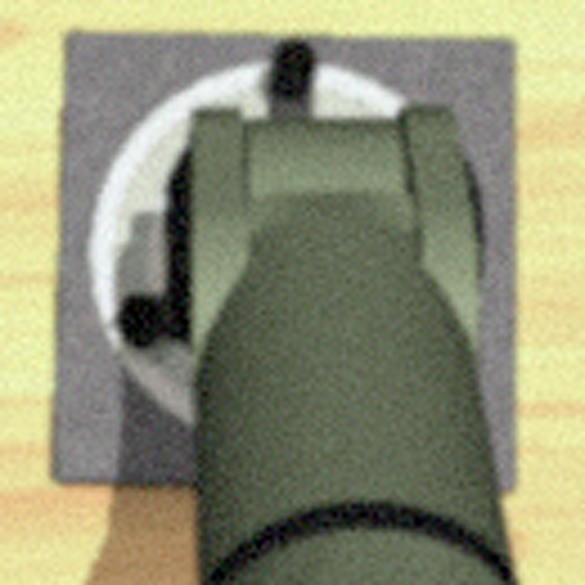

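```bash
cat > ov.py <<'E'
from h import *
import sys
def overlay(src,x0,y0,w,h,k,out,g=1.7,off=19.,zb=172.4,bias=(-1.8,1.9)):
    s=telemetry.read_state(); c=optics.read_camera('side')
    i=cv2.imread(src)[y0:y0+h,x0:x0+w]; i=np.clip(cv2.resize(i,None,fx=k,fy=k,interpolation=2).astype(float)*g,0,255).astype(np.uint8)
    R=Ro.from_quat(s['orientation']).as_matrix(); yv=R[:,1].copy(); xv=-R[:,0]
    o=s['ee_pos']+np.array([*bias,0])+xv*off; o[2]=s['ee_pos'][2]-zb
    sh=[(-26,-26),(-26,26),(-12,26),(3,22),(6,12.7),(3,9.7),(-12,11),(-12,-11),(3,-9.7),(6,-12.7),(3,-22),(-12,-26)]
    for z,col in((0,(0,0,255)),(4,(0,255,0))):
        pts=np.array([(np.array(proj(c,o+xv*a+yv*b+[0,0,z]))-[x0,y0])*k for a,b in sh]).astype(np.int32); cv2.polylines(i,[pts],True,col,1)
    cv2.imwrite(out,i)
if __name__=='__main__': overlay('pics/s11.png',290,170,130,100,6,'pics/s11o.png')
E
python3 ov.py
```

```text
(no output)
```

View pics/s11o.png

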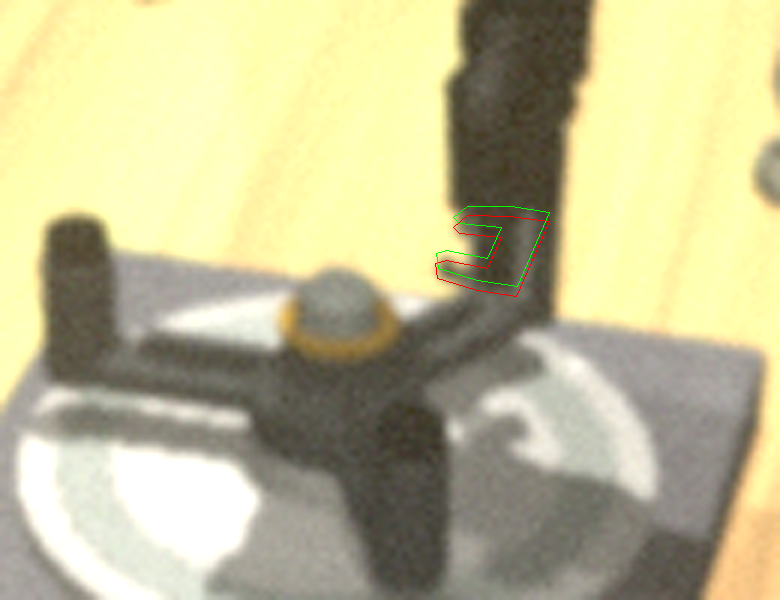

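```bash
python3 - <<'E'
import cv2,numpy as np
i=cv2.imread('pics/s11.png')[195:225,350:390];cv2.imwrite('pics/s11c.png',np.clip(cv2.resize(i,None,fx=16,fy=16,interpolation=2).astype(float)*2.2,0,255).astype(np.uint8))
E
```

```text
(no output)
```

View pics/s11c.png

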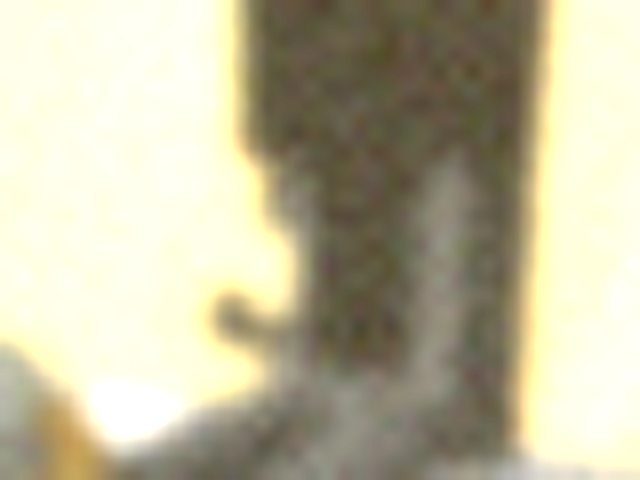

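Request:
move_arm --series '[[[-0.01,-0.04,0.3,0,0,0],[0,0,0.4,0,0,0],[0,0,0.3,0,0,0],[0,0,0.15,0,0,0],[0,0,0.05,0,0,0],[0,0,0,0,0,0],[0,0,0,0,0,0]]]'

```text
t: 17.72
ee_pos: [512.1, -81.4, 287.4]
orientation: [0.024, 1.0, -0.0, 0.0]
force: [-0.3, 0.3, 0.4]
gripper_width: 47.4
```

```bash
python3 - <<'E'
from h import *
a=np.radians(-2.8); ax=np.array([575.8,-83.4]); t=ax-64*np.array([np.cos(a),np.sin(a)])
plan([*t,287.1],87.2)
from ov import overlay
c=snap('side','s12.png'); overlay('pics/s12.png',290,170,130,100,6,'pics/s12o.png',1.8)
E
```

```text
t 17.72 pos [512.12 -81.37 287.45] yaw_y 87.2 tilt [ 0.01 -0.  ] F [-0.3  0.3  0.4] w 47.36
turn units (tool) [-0.     0.003  0.   ]
shift units [0.01  0.036 0.012]
```

View pics/s12o.png

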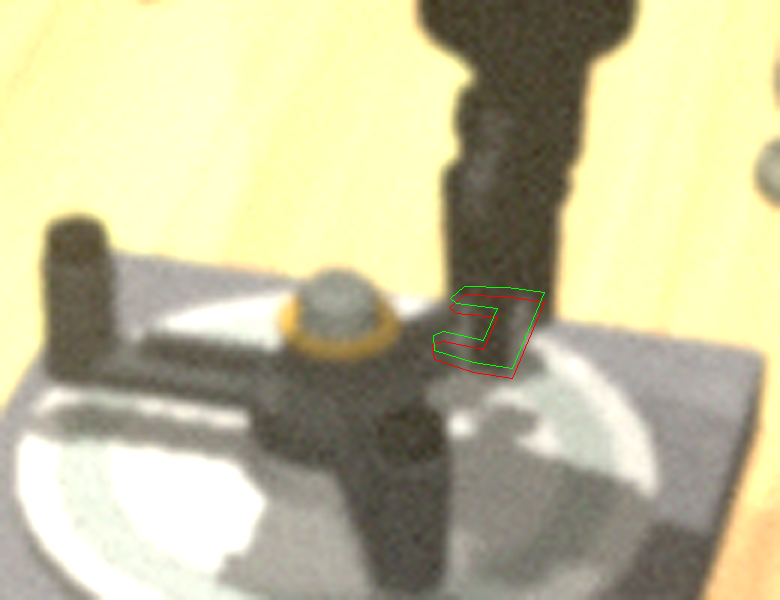

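Request:
move_arm --series '[[[-0.1,0.036,0,0,0,0],[-0.25,0,0,0,0,0],[-0.25,0,0,0,0,0],[-0.2,0,0,0,0,0],[-0.1,0,0,0,0,0],[0,0,0,0,0,0],[0,0,0,0,0,0]]]'

```text
t: 18.4
ee_pos: [539.0, -81.7, 287.1]
orientation: [0.024, 1.0, -0.0, -0.0]
force: [-0.0, 0.3, -0.1]
gripper_width: 47.6
```

Request:
move_arm --series '[[[0,0,0.015,0,0,0],[0,0,0.01,0,0,0],[0,0,0,0,0,0]]]'

```text
t: 18.65
ee_pos: [538.9, -81.7, 286.5]
orientation: [0.024, 1.0, -0.0, -0.0]
force: [-0.6, -0.4, -0.1]
gripper_width: 47.5
```

Request:
move_arm --series '[[[0,0,0.015,0,0,0],[0,0,0,0,0,0],[0,0,0,0,0,0]]]'

```text
t: 18.9
ee_pos: [539.0, -81.6, 286.1]
orientation: [0.024, 1.0, 0.0, 0.0]
force: [-0.8, 0.5, 0.8]
gripper_width: 47.7
```

Request:
move_arm --series '[[[0,0,0.015,0,0,0],[0,0,0,0,0,0],[0,0,0,0,0,0]]]'

```text
t: 19.15
ee_pos: [539.0, -81.6, 285.6]
orientation: [0.024, 1.0, -0.0, 0.0]
force: [-0.5, 0.6, 2.3]
gripper_width: 48.0
```

Request:
move_arm --series '[[[0,0,0.015,0,0,0],[0,0,0,0,0,0],[0,0,0,0,0,0]]]'

```text
t: 19.4
ee_pos: [539.1, -81.6, 285.2]
orientation: [0.024, 1.0, -0.0, 0.0]
force: [-0.6, 0.1, 3.6]
gripper_width: 47.7
```

Request:
move_arm --series '[[[0,0,-0.05,0,0,0],[-0.1,0,0,0,0,0],[-0.15,0,0,0,0,0],[0,0,0,0,0,0],[0,0,0,0,0,0]]]'

```text
t: 19.82
ee_pos: [547.0, -82.0, 286.7]
orientation: [0.024, 1.0, 0.0, 0.0]
force: [0.9, -0.2, 1.9]
gripper_width: 47.6
```

Request:
move_arm --series '[[[-0.05,0,0,0,0,0],[-0.05,0,0,0,0,0],[0,0,0,0,0,0]]]'

```text
t: 20.07
ee_pos: [549.6, -82.1, 286.6]
orientation: [0.024, 1.0, -0.0, -0.0]
force: [-2.2, 0.0, 3.6]
gripper_width: 47.7
```

Request:
move_arm --series '[[[-0.05,0,0,0,0,0],[-0.05,0,0,0,0,0],[0,0,0,0,0,0]]]'

```text
t: 20.32
ee_pos: [552.4, -82.3, 286.6]
orientation: [0.024, 1.0, -0.0, -0.001]
force: [-3.9, 0.0, 4.4]
gripper_width: 47.5
```

Request:
move_arm --series '[[[0,0,-0.015,0,0,0],[0,0,0,0,0,0],[0,0,0,0,0,0]]]'

```text
t: 20.57
ee_pos: [552.3, -82.3, 286.9]
orientation: [0.024, 1.0, -0.0, -0.0]
force: [-4.3, -0.8, -0.3]
gripper_width: 47.6
```

```bash
python3 - <<'E'
from h import *
plan([556.8,-82.5,287],87.2); print(telemetry.read_state()['torque'])
from ov import overlay
c=snap('side','s13.png'); overlay('pics/s13.png',320,190,70,50,11,'pics/s13o.png',2,zb=172.2)
i=cv2.imread('pics/s13.png')[190:240,320:390];cv2.imwrite('pics/s13z.png',np.clip(cv2.resize(i,None,fx=11,fy=11,interpolation=2).astype(float)*2,0,255).astype(np.uint8))
E
```

```text
t 20.57 pos [552.34 -82.29 286.89] yaw_y 87.2 tilt [-0.04 -0.  ] F [-4.3 -0.8 -0.3] w 47.64
turn units (tool) [-0.001 -0.008 -0.001]
shift units [-0.149  0.    -0.004]
[ 0.05344867  0.86569934 -0.07409215]
```

View pics/s13z.png

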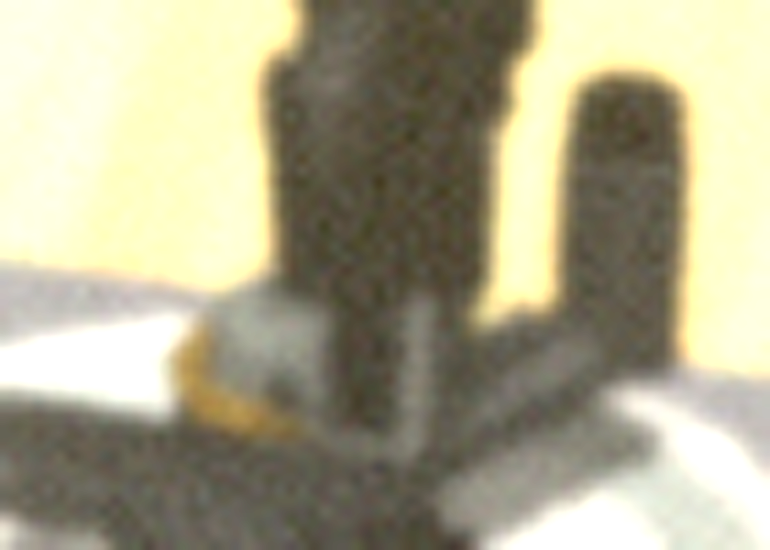

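View pics/s13o.png

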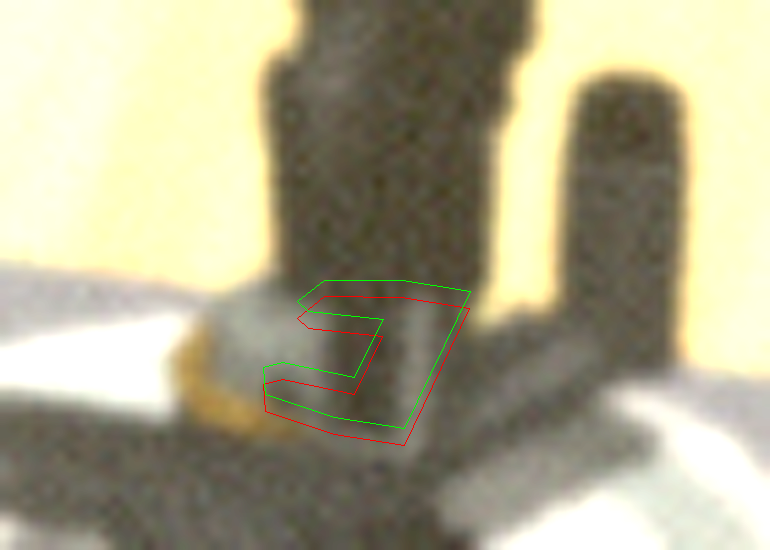

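Request:
move_arm --series '[[[-0.05,0,0,0,0,0],[-0.05,0,0,0,0,0],[0,0,0,0,0,0]]]'

```text
t: 20.92
ee_pos: [555.9, -82.5, 287.2]
orientation: [0.024, 1.0, -0.0, 0.0]
force: [-1.2, 0.3, -0.9]
gripper_width: 47.4
```

Request:
move_arm --series '[[[-0.05,0,0,0,0,0],[-0.05,0,0,0,0,0],[0,0,0,0,0,0]]]'

```text
t: 21.17
ee_pos: [558.9, -82.6, 287.1]
orientation: [0.024, 1.0, -0.0, 0.0]
force: [-1.3, -0.4, -0.1]
gripper_width: 47.7
```

Request:
move_arm --series '[[[-0.04,0,0,0,0,0],[-0.03,0,0,0,0,0],[0,0,0,0,0,0]]]'

```text
t: 21.42
ee_pos: [560.5, -82.7, 287.0]
orientation: [0.024, 1.0, 0.0, -0.0]
force: [-3.7, -0.4, 1.4]
gripper_width: 47.2
```

Request:
move_arm --series '[[[-0.04,0,0,0,0,0],[-0.03,0,0,0,0,0],[0,0,0,0,0,0]]]'

```text
t: 21.67
ee_pos: [562.3, -82.8, 286.9]
orientation: [0.024, 1.0, -0.0, -0.001]
force: [-6.9, 0.4, 2.3]
gripper_width: 47.6
```

Request:
move_arm --series '[[[-0.04,0,0,0,0,0],[-0.03,0,0,0,0,0],[0,0,0,0,0,0]]]'

```text
t: 21.92
ee_pos: [564.2, -82.9, 286.9]
orientation: [0.024, 1.0, -0.0, -0.001]
force: [-8.8, 0.4, 6.3]
gripper_width: 47.4
```

```bash
python3 - <<'E'
from h import *
plan([556.8,-82.5,287],87.2); print(telemetry.read_state()['torque'])
c=snap('side','s14.png')
i=cv2.imread('pics/s14.png')[180:250,300:390];cv2.imwrite('pics/s14z.png',np.clip(cv2.resize(i,None,fx=8,fy=8,interpolation=2).astype(float)*2,0,255).astype(np.uint8))
E
```

```text
t 21.92 pos [564.17 -82.9  286.91] yaw_y 87.2 tilt [-0.13  0.  ] F [-8.8  0.4  6.3] w 47.43
turn units (tool) [-0.001 -0.027 -0.001]
shift units [ 0.246  0.001 -0.003]
[0.01436543 2.17213677 0.01479978]
```

View pics/s14z.png

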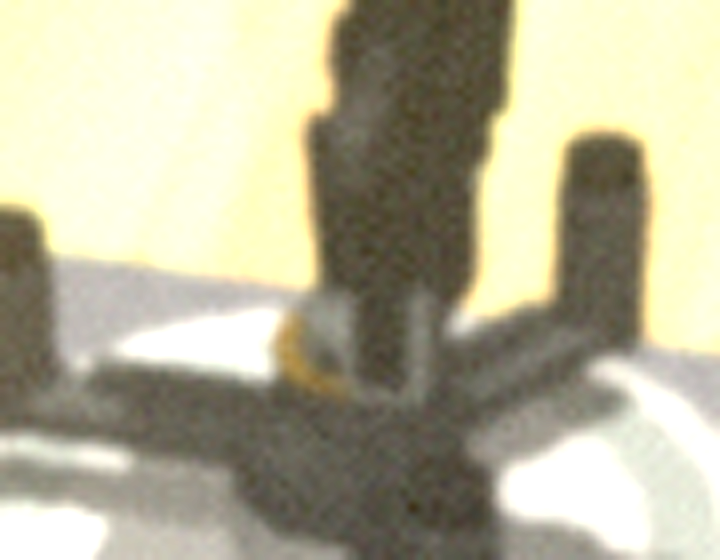

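```bash
cat > disp.py <<'E'
from h import *
def disp(f,ref='pics/s9.png'):
    A=cv2.imread(ref,0).astype(np.float32);B=cv2.imread(f,0).astype(np.float32)
    c=optics.read_camera('side')
    b=np.array(proj(c,[575,-83,129])); gx=np.array(proj(c,[585,-83,129]))-b; gy=np.array(proj(c,[575,-73,129]))-b
    out=[]
    for (x,y,w,h) in((294,203,20,32),(296,225,40,12)):
        T=cv2.GaussianBlur(A,(0,0),1)[y:y+h,x:x+w]; S=cv2.GaussianBlur(B,(0,0),1)[y-6:y+h+6,x-9:x+w+9]
        k=4;T=cv2.resize(T,None,fx=k,fy=k,interpolation=2);S=cv2.resize(S,None,fx=k,fy=k,interpolation=2)
        r=cv2.matchTemplate(S,T,cv2.TM_CCOEFF_NORMED);_,m,_,l=cv2.minMaxLoc(r)
        d=np.array([l[0]/k-9,l[1]/k-6]); out.append((d,np.linalg.solve(np.c_[gx,gy],d).round(2)*10,round(m,3)))
    return out
if __name__=='__main__':
    for f in('s0','s10','s11','s12','s13','s14'):
        import os
        p='pics/%s.png'%f
        if os.path.exists(p): print(f,disp(p))
E
python3 disp.py
```

```text
s10 [(array([0., 0.]), array([-0.,  0.]), 1.0), (array([0., 0.]), array([-0.,  0.]), 0.998)]
s11 [(array([0., 0.]), array([-0.,  0.]), 1.0), (array([0., 0.]), array([-0.,  0.]), 0.998)]
s12 [(array([0., 0.]), array([-0.,  0.]), 1.0), (array([0., 0.]), array([-0.,  0.]), 0.998)]
s13 [(array([-0.75,  0.  ]), array([1.6, 0.4]), 0.998), (array([-0.75, -0.25]), array([ 1.8, -0.6]), 0.981)]
s14 [(array([-2.25, -0.25]), array([5. , 0.1]), 0.989), (array([-1.75, -0.5 ]), array([ 4.1, -1.1]), 0.966)]
```

Request:
move_arm --series '[[[-0.04,0,0,0,0,0],[-0.03,0,0,0,0,0],[0,0,0,0,0,0]]]'

```text
t: 22.47
ee_pos: [566.0, -83.0, 286.9]
orientation: [0.025, 1.0, -0.0, -0.002]
force: [-12.5, 0.7, 7.9]
gripper_width: 47.6
```

Request:
move_arm --series '[[[0.1,0,0,0,0,0],[0.1,0,0,0,0,0],[0.05,0,0,0,0,0],[0,0,0,0,0,0],[0,0,0,0,0,0]]]'

```text
t: 22.88
ee_pos: [559.4, -82.6, 287.1]
orientation: [0.024, 1.0, -0.0, -0.0]
force: [-2.4, -1.1, 1.2]
gripper_width: 47.8
```

```bash
python3 - <<'E'
from h import *
from disp import disp
plan([556.8,-82.5,287],87.2)
c=snap('side','s15.png'); print(disp('pics/s15.png'))
E
```

```text
t 22.88 pos [559.35 -82.59 287.09] yaw_y 87.2 tilt [-0.01 -0.  ] F [-2.4 -1.1  1.2] w 47.76
turn units (tool) [-0.    -0.003  0.001]
shift units [ 0.085 -0.001  0.003]
[(array([-0.5,  0. ]), array([1.1, 0.3]), 0.998), (array([-0.5 , -0.25]), array([ 1.3, -0.7]), 0.977)]
```

Request:
move_arm --series '[[[0.03,0,0,0,0,0],[0,0,0,0,0,0],[0,0,0,0,0,0],[0,0,0,0,0,0],[0,0,0,0,0,0],[0,0,-0.1,0,0,0],[0,0,-0.4,0,0,0],[0,0,-0.8,0,0,0],[0,0,-0.9,0,0,0],[0,0,-0.9,0,0,0],[0,0,-0.5,0,0,0],[0,0,0,0,0,0]]]' --gripper 68

```text
t: 23.98
ee_pos: [559.1, -82.7, 398.7]
orientation: [0.025, 1.0, -0.0, 0.003]
force: [0.6, -0.2, 0.5]
gripper_width: 67.9
```

Request:
move_arm --series '[[[0,0.3,0,0,0,0],[0,0.7,0,0,0,0],[0,0.9,0,0,0,0],[0,0.9,0,0,0,0],[0,0.9,0,0,0,0],[0,0.9,0,0,0,0],[0,0.9,0,0,0,0],[0,0.9,0,0,0,0],[0,0.9,0,0,0,0],[0,0.6,0,0,0,0],[0,0.3,0,0,0,0],[0,0,0,0,0,0]]]'

```text
t: 24.98
ee_pos: [570.0, 165.5, 394.1]
orientation: [0.023, 1.0, 0.0, -0.001]
force: [-0.4, -0.1, -0.4]
gripper_width: 68.1
```

```bash
python3 - <<'E'
from h import *
plan([556.8,-82.5,287],87.2)
c=snap('side','s16.png')
a=cv2.imread('pics/s16.png')[190:260,300:400]
c=snap('top','t16.png');b=cv2.imread('pics/t16.png')[200:260,310:380]
cv2.imwrite('pics/s16z.png',np.clip(cv2.resize(a,None,fx=8,fy=8,interpolation=2).astype(float)*1.8,0,255).astype(np.uint8))
cv2.imwrite('pics/t16z.png',np.clip(cv2.resize(b,None,fx=9,fy=9,interpolation=2).astype(float)*2.2,0,255).astype(np.uint8))
E
```

```text
t 24.98 pos [570.01 165.48 394.1 ] yaw_y 87.38 tilt [-0.08  0.02] F [-0.4 -0.1 -0.4] w 68.12
turn units (tool) [ 0.002 -0.017  0.035]
shift units [ 0.036 -8.278  3.57 ]
```

View pics/s16z.png

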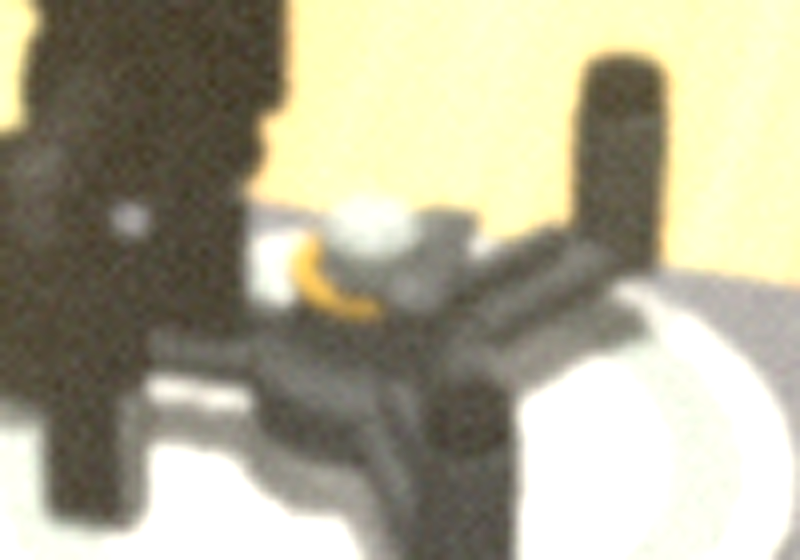

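View pics/t16z.png

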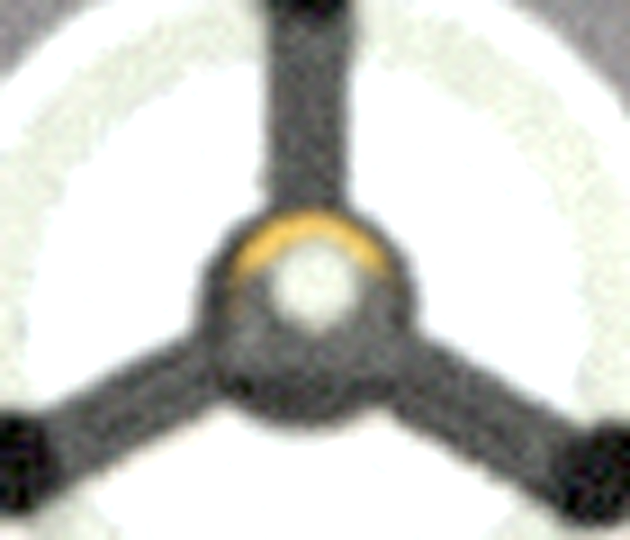

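```bash
python3 - <<'E'
from h import *
c=optics.read_camera('top')
sh=[(-26,-26),(-26,26),(-12,26),(3,22),(6,12.7),(3,9.7),(-12,11),(-12,-11),(3,-9.7),(6,-12.7),(3,-22),(-12,-26)]
b=cv2.imread('pics/t16.png')[200:260,310:380]
b=np.clip(cv2.resize(b,None,fx=9,fy=9,interpolation=2).astype(float)*2.8,0,255).astype(np.uint8); o=[]
a=np.radians(-2.8);xv=np.array([np.cos(a),np.sin(a),0]);yv=np.array([-np.sin(a),np.cos(a),0])
for s in(0,-5):
    i=b.copy()
    pts=np.array([(np.array(proj(c,np.array([577.06,-84.78,118])+xv*(u+s)+yv*v))-[310,200])*9+4 for u,v in sh]).astype(np.int32)
    cv2.polylines(i,[pts],True,(0,0,255),1)
    pts=np.array([(np.array(proj(c,[577.06+23*np.cos(t),-84.78+23*np.sin(t),114]))-[310,200])*9+4 for t in np.linspace(0,6.3,60)]).astype(np.int32);cv2.polylines(i,[pts],True,(255,0,0),1)
    o.append(i[150:450,130:500])
cv2.imwrite('pics/t16o.png',np.hstack(o))
for n in('top','side'):
  print(n,[(l,np.round(optics.boxes_of(n,l)[0]['xyz']) if optics.boxes_of(n,l) else None) for l in('spatula','grease','maquette')])
E
```

```text
top [('spatula', array([595., 400.,   5.])), ('grease', None), ('maquette', array([ 421., -403.,   73.]))]
side [('spatula', array([613., 392.,   8.])), ('grease', array([753., 238.,  49.])), ('maquette', array([ 426., -398.,   55.]))]
```

View pics/t16o.png

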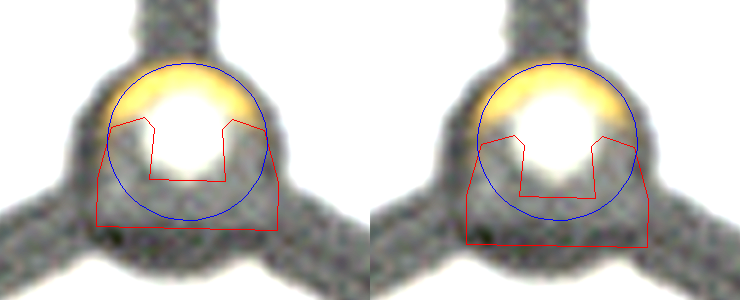

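```bash
python3 -c "
from h import *
s=telemetry.read_state();print(s['t'],s['force']);print(job_done())"
```

```text
25.6833 [ 0.3170783   0.23771766 -0.08632824]
the job is handed in; nothing more can be done
None
```

The washer is flat on the hub and the clip is snapped home on top of it. I handed the job in at 25.7 s with the gripper open and clear of everything.

**Washer:** I gripped it by its rim and lowered it over the spindle. It touched the hub at 4 N, at the expected height to within 0.3 mm. Later pictures from both cameras show it flat around the spindle.

**Clip:** I gripped it by the ends of its back and pushed it in from the robot's side, between two arms of the foot.
- **Force:** it first met the groove about 9 mm before home, then the force fell away. After that it rose in step with the foam's yield, to 12.5 N, as it should against the lug stop.
- **Picture:** in the final top view, the clip drawn fully home matches. Drawn 5 mm short, it does not.

**Checks that disagreed or fell short:**
- **Snap force:** I never read the 15 N snap peak. The highest force I read before it gave way was about 4 N, so I judged it home by the stop and the top view.
- **Bench contact:** while feeling for the bench under the washer, the fingertips pressed down with 37 N for a moment, close to the 40 N limit.
- **Camera offset:** the two cameras disagreed by a steady 3–4 mm in x and y. I used their average and relative moves.
- **Other things on the bench:** the side camera shows the spatula, tin and maquette still in place, within a few mm. The top camera put the spatula about 25 mm off, probably because the arm partly hid it. It never found the tin, before or after.

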